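# Show a relay board's solder side to the inspection camera

### The arm

A 6-joint arm with a two-finger parallel gripper is mounted at the origin on the work surface. World frame = base frame: x ahead of the robot, y to its left, z up, the work surface at z = 0. Lengths are in m, angles in degrees, forces in N, time in s.
With the tool pointing down it reaches from about 0.4 to 0.825 m from the base axis. Payload 7 kg.
Tool frame: the origin (TCP) lies midway between the tips of the shut fingers; the grasp point (between the pads) lies 19 mm behind it; z points along the fingers, y is the direction in which the jaws open and shut (so a half turn about z gives the same grasp; the last joint's range is limited). The gripper opens to 88 mm and grips with 3 to 60 N. Pads are 19 mm wide; open, the fingers measure 130 mm over their backs; the gripper's body (78 mm by 193 mm) begins 47 mm behind the grasp point.
Start: joints at [90.476, 20.546, 0.682, 0, -70.136, -16.507], TCP at [0.186, 0.649, 0.227] pointing down, gripper open.
Joint ranges: [-176.03, 176.03], [-82.01, 121.73], [-58.28, 71.71], [-173.87, 95.51], [-174.79, -0.11], [-173.66, 173.66]. Speed limits (degrees/s): [136.94, 136.94, 172.46, 180, 180, 180].

### API

Orientations are given as [roll, pitch, yaw] about the fixed x, y, z axes, in that order (R = Rz(yaw) Ry(pitch) Rx(roll)).
In Python, from plant import get_state, capture, get_calibration, close_job, boxes_of, cut_out gives the robot as it stands.
- The arm moves only by the tool apply_moves, never from a script. Its argument "commands" is a list of rows, each an object with "grip": the closure, from 0 (fully open) to 1 (shut); "slide": the shift along the tool's x, y, z in m, a list of three; "roll": the turn about the tool's z in degrees. In form: [{"grip": grip, "slide": [x, y, z], "roll": roll}, ...]. A call has 1 to 5 rows; each row is the pose to reach, as a shift and turn from the pose commanded when the call began, along the tool's axes at that moment; what a row does not reach only later rows make up. A row lasts 1/8 s, in which the tool goes at most 62.5 mm and 10.7 degrees, less where a joint would pass 70% of its speed; a pose out of reach is approached as far as the arm can. A call with a gripper value outside its range is refused whole. The fingers move at their own pace and stop on an object; "grip_force" is the grip in N (left out, the last holds). Time passes only in rows, so rows that repeat a pose let the fingers close. It gives the time, the measured TCP pose, the force and the opening at its end, in the units of the state.
- get_state(): the state, without advancing time (a new reading comes with each control period).
- capture(name): name is "scene" or "side" or "wrist"; returns (picture, depth): 384x512x3 uint8, red, green, blue; 384x512 float32, m along the optical axis (not along the pixel's ray), 0 where there is no reading.
- get_calibration(name): a dict with "mtx" (3x3 intrinsics, pixels), "R" (3x3) and "t" (3): a world point X has camera coordinates R X + t. Camera axes: x right, y down, z forward; pixel columns grow to the right and rows downward; lengths in m; the calibration is good to about 2 mm. A picture is of the moment at which its call begins: read the wrist's pose just before it. get_calibration takes no time and is no camera call; for the wrist camera it gives the pose at the moment of the call.
- close_job(): hands the job in, once; it reports no verdict.
Trained networks look in the newest picture that a camera, given by its name, has taken for a name from the list of things; names that differ only in an ending like _2 or _b are one class to them, and where a whole thing is asked for, a point or a joint stands for the part that bears it (a point fixed in the world has none). Each returns a list of dicts, best first, with "score" (0 to 1); they miss things now and then, are a little off and sometimes report something else, mostly with a low value. They report only what shows in the picture. A call takes as long as a camera call. They do not tell look-alikes from the thing itself.
- boxes_of(name, camera): "position" ([x, y, z] in m, in the coordinates of the camera as it stood for that picture, good to about 4 mm: the middle of the surface that is visible of it).
- cut_out(name, camera): "mask" (384x512 bool, what is visible of it).
The state is a dict: "time_s": time; "joints": joint angles; "qd": joint speeds; "joint_torque": joint torques, N m; "tcp_pos": TCP position; "eef_rot": TCP orientation; "contact_force": force on the tool from outside, world axes, zero at the start; "moment": the same for the moment, N m; "gripper_width": finger opening in m.
Only numpy, scipy, OpenCV 4.12 (cv2) and the standard library are available. Lean on these libraries where they do the work, as an engineer would, in place of code of your own. Each camera call takes 0.05 s, during which the arm holds its last target.

### The job

Turn the lock ring on the inspection camera's lens clockwise until its line is at the locked mark, and let go of it. Then pick the relay board out of the open enclosure and hold it in the air in front of the lens, solder side to the glass: centred on the lens axis, square to the axis, its long side along the camera's tilt axis, 100 mm from the glass. Finish while holding it still there; do not let the board touch the camera, and leave the enclosure and the other things on the bench as they are.

Things in the scene. Friction and masses are not known exactly. Their poses are not given: they have to be found in the camera images.
- board: Relay board: green, 56 (x) x 110 (y) x 2, about 0.12 kg, lying component side up on standoffs mid-enclosure, lined up with it. Origin: centre of its underside (solder side), z up; parts reach 24 above that: three black relays in a row, a capacitor, grey terminals at both short ends. Hold it at mid-length by its two long edges, 56 apart (43 free beside each); it balances within 4 of its centre.
- enclosure: Open black box the board lies in, loose on the bench: 150 (x) x 190 (y) x 55 high, walls and floor 4 thick, 12 square pillars in its corners, two cable glands 25 out of its +x wall. Origin: centre of underside, z up. The board's underside lies 24 above the origin, 20 above the inner floor. A like but empty box stands fixed at the bench's far edge.
- camera_stand: Fixed stand of the upward-looking camera: steel base 130 (x) x 150 (y) x 10, a light bar 30 tall along each 130 side, and an aluminium yoke, cheeks to 105 high, that carries the camera leaning 20 degrees towards the stand's -x. Origin: centre of underside, z up; the yoke's tilt axis runs along y, 80 above the origin and 20 to +x.
- lens_front (a point): Centre of the lens's front glass, the camera's upper end, 90 from the tilt axis. z: out along the lens axis, 20 degrees from vertical; y: along the tilt axis; x: square to both. The lens front is 38 across and fixed; a white line on its -x edge is the locked mark.
- ring_mid (a point): Centre of the lock ring, on the lens axis 20 behind the glass: black knurled ring 54 across, 16 tall, with one thumb lug 9 wide, 11 beyond the rim, white line on top. z: out along the lens axis; x: towards the lug, turning with it. The barrel above and below is 38 across; the camera body (54 x 70) begins 42 below this centre: fingertips may reach 25 below it.
- lock_ring (a joint): Turn of the lock ring, rad, growing clockwise seen looking down at the lens. At 1.20 the lug's line is at the locked mark (lug towards the lens's -x); a hard stop follows at 1.26. Friction 0.12 N m; it stays where left and starts 0.5 to 1.1 short of the mark.
- screwdriver: Bystander: screwdriver with a dark red handle, 190 long, lying on the bench. Origin: centre of its underside (approximately).
- spare_relay: Bystander: loose black relay block 29 x 24 x 30. Origin: centre of its underside.
- terminal_strip: Bystander: loose grey terminal strip 18 x 62 x 22. Origin: centre of its underside.
- small_board: Bystander: small green circuit board 50 x 70 with one white connector, lying on the bench; not the relay board. Origin: centre of its underside.
- cable_gland: Bystander: black cable gland 28 across and 34 tall, standing on the bench. Origin: centre of its underside.
- tape_roll: Bystander: dark red roll of tape 100 across, 48 tall, lying flat. Origin: centre of its underside.
- enclosure_lid: Bystander: black enclosure lid 190 x 150 x 13 lying on the bench. Origin: centre of its underside.
Mind the look-alikes: they are no part of the job. Leave any brown or red look-alike of the board alone.

How it is judged (in metres and radians):
On the way, in this order (a step that is already met when the one before it is completed fails the run):
1. the lock ring is turned to its locked mark and let go (value of joint lock_ring above 1.1 rad and contact force between the fingers and camera_stand below 0.3 N), for 0.2 s.
2. the relay board is held clear above the enclosure (height (world z) of board above 0.08 m and contact force between the fingers and board above 1 N and contact force between board and enclosure below 0.1 N), for 0.2 s.
At the end, for the whole second after the job is handed in: Ring within 0.1 rad of the mark or at its stop. Board held still by the fingers alone, underside 100 mm (within 12) from the glass, centre within 12 mm of the lens axis in x and y, square to it and long side along the tilt axis within 0.14 rad (either way round). Enclosure flat on the bench (value of joint lock_ring above 1.1 rad and z of board in the frame of lens_front between 0.088 and 0.112 m and x of board in the frame of lens_front between -0.012 and 0.012 m and y of board in the frame of lens_front between -0.012 and 0.012 m and angle between the z axis of board and the z axis of lens_front, either way round below 0.14 rad and angle between the y axis of board and the y axis of lens_front, either way round below 0.14 rad and angle between board's own z axis and vertical below 0.8 rad and contact force between the fingers and board above 1 N and contact force between board and enclosure below 0.1 N and contact force between board and camera_stand below 0.1 N and height (world z) of board above 0.15 m and linear speed of board below 0.02 m/s and angular speed of board below 0.15 rad/s and angle between enclosure's own z axis and vertical below 0.05 rad and height (world z) of enclosure below 0.004 m); the arm keeps its last pose, push and grip.
It fails at once if the board touches the camera, its lens or its stand (contact force between board and camera_stand above 0.5 N).
It fails at once if the enclosure is pushed more than 40 mm or tipped (distance of enclosure from where it was at the start of the episode above 0.04 m or angle between enclosure's own z axis and vertical above 0.25 rad).
It fails at once if another thing on the bench is moved more than 30 mm (distance of any of screwdriver, spare_relay, terminal_strip, small_board, cable_gland, tape_roll, enclosure_lid from where it was at the start of the episode above 0.03 m).
It also fails if it takes over 51 s, if anything falls off the work surface, if the arm or the gripper's body presses on something with over 40 N, if the wrist force passes 120 N, or if a joint passes its speed limit or range.

## Working session

There is one attempt and no reset: what is moved stays moved. The work goes in short steps, Python scripts to look and compute and a tool call to move; the robot and the scene stay as the last step left them, time stands still between calls to the robot, and variables do not carry over. Pictures are saved under pics/ and viewed, and the job is handed in when it is done.

Besides the shell and the picture viewer there is one more tool, called after ">>>" by a JSON object that holds its "name" and its "arguments", one argument or row to a line. apply_moves: Moves the arm, as the interface text tells. Its arguments: {"type":"object","properties":{"commands":{"type":"array"},"grip_force":{"type":"number"}},"required":["commands"]}

```bash
ls; mkdir -p pics
cat > h.py <<'E'
import numpy as np,cv2
from plant import *
from scipy.spatial.transform import Rotation as Ro
def snap(n,f=None):
    c=get_calibration(n); p,d=capture(n)
    if f: cv2.imwrite('pics/'+f,p[:,:,::-1])
    return p,d,c
def toW(c,X): return (np.asarray(X)-c['t'])@c['R']
def pix(c,u,v,z):
    m=c['mtx']; X=np.stack([(u-m[0,2])/m[0,0]*z,(v-m[1,2])/m[1,1]*z,z],-1); return toW(c,X)
def proj(c,X):
    Y=np.asarray(X)@np.array(c['R']).T+c['t']; m=c['mtx']; return Y[...,:2]/Y[...,2:]*[m[0,0],m[1,1]]+[m[0,2],m[1,2]]
E
python3 - <<'E'
from h import *
np.set_printoptions(precision=4,suppress=True)
print(get_state())
for n in ['scene','side','wrist']:
    p,d,c=snap(n,n+'0.png')
    print(n,np.array(c['mtx']).tolist(),toW(c,[0,0,0]))
    for o in ['board','enclosure','camera_stand','ring_mid'] if n!='wrist' else ['camera_stand']:
        for r in boxes_of(o,n)[:3]: print(n,o,round(r['score'],2),toW(c,r['position']))
E
```

```text
pics
{'time_s': 0.0, 'joints': array([ 90.4744,  20.5905,   0.6336,  -0.0203, -70.1365, -16.5075]), 'qd': array([-0.0482,  0.0033, -0.0596,  0.0513, -0.0006,  0.0665]), 'joint_torque': array([ -0.0007, -58.2721,  29.3074,   6.9972,   0.0071,  -0.0002]), 'tcp_pos': array([0.1863, 0.6483, 0.2256]), 'eef_rot': array([179.905 ,  -0.0082, -16.04  ]), 'contact_force': array([ 0.2534,  0.2486, -0.2698]), 'moment': array([ 0.0107, -0.0304, -0.0128]), 'gripper_width': 0.08738457940699641}
scene [[466.1054481881679, 0.0, 245.91628192752603], [0.0, 466.1054481881679, 189.3263010203238], [0.0, 0.0, 1.0]] [1.24   0.7635 1.0997]
scene board 0.82 [ 0.3663 -0.2774  0.0079]
scene board 0.62 [ 0.6946 -0.3471  0.0191]
scene board 0.58 [0.7665 0.0145 0.0298]
scene camera_stand 0.68 [0.5831 0.2087 0.0525]
scene ring_mid 0.55 [0.5683 0.2065 0.1551]
side [[388.03889863963354, 0.0, 264.57704740066225], [0.0, 388.03889863963354, 190.14544181522533], [0.0, 0.0, 1.0]] [ 0.2307 -1.0031  1.0541]
side board 0.78 [ 0.5387 -0.1836  0.0366]
side board 0.74 [ 0.3577 -0.2914  0.0138]
side board 0.55 [ 0.6767 -0.367   0.008 ]
side enclosure 0.81 [ 0.5566 -0.1694  0.0183]
side camera_stand 0.69 [0.5491 0.175  0.0293]
side camera_stand 0.63 [ 0.5376 -0.1836  0.0366]
side ring_mid 0.55 [0.549  0.1782 0.1449]
wrist [[280.57091300113694, 0.0, 259.3035013397758], [0.0, 280.57091300113694, 189.0393298058295], [0.0, 0.0, 1.0]] [0.2595 0.6274 0.385 ]
```

View pics/scene0.png

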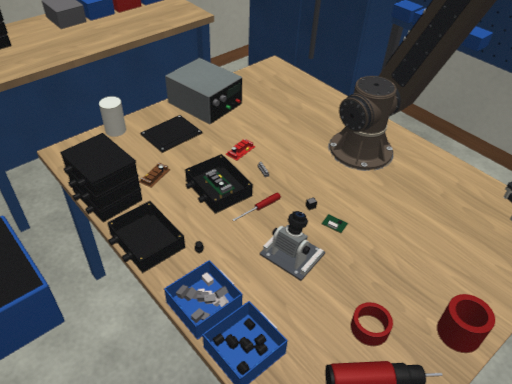

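View pics/side0.png

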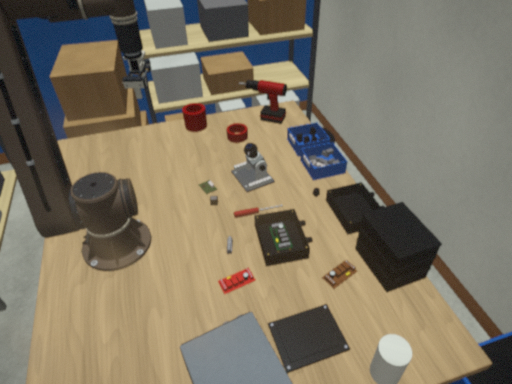

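View pics/wrist0.png

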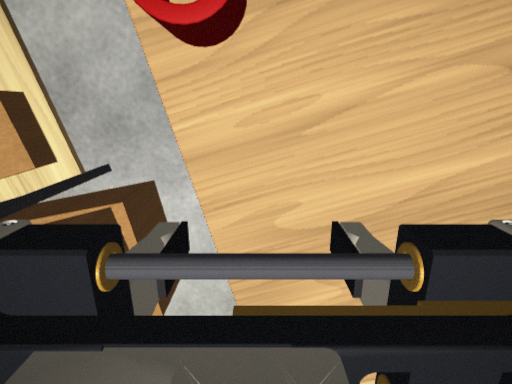

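The scene shows the stand at about (290,245), the enclosure with the green board at (218,182), and red and brown look-alikes at (240,149) and (154,174). The empty box is at (146,235). I'll zoom in and use the depth cloud next.

Run:
```python
from h import *
np.set_printoptions(precision=4,suppress=True)
P={}
for n in ['scene','side']:
    p,d,c=snap(n)
    P[n]=(p,d)
    v,u=np.mgrid[:384,:512]; W=pix(c,u,v,d); W[d==0]=9
    np.savez(n+'1.npz',p=p,d=d,W=W)
    for nm,ctr in [('st',(0.57,0.19,0.1)),('en',(0.55,-0.17,0.03))]:
        q=proj(c,np.array(ctr)).astype(int); s=60
        x0,y0=q[0]-s,max(q[1]-s,0)
        cv2.imwrite(f'pics/{n}_{nm}.png',cv2.resize(p[y0:y0+2*s,x0:x0+2*s,::-1],(600,600),interpolation=cv2.INTER_CUBIC)); print(n,nm,x0,y0)
    for o in ['screwdriver','spare_relay','terminal_strip','small_board','cable_gland','tape_roll','enclosure_lid']:
        for r in boxes_of(o,n)[:2]: print(n,o,round(r['score'],2),toW(c,r['position']))
a=cv2.imread('pics/scene_st.png');b=cv2.imread('pics/side_st.png');e=cv2.imread('pics/scene_en.png');f=cv2.imread('pics/side_en.png')
cv2.imwrite('pics/m1.png',cv2.resize(np.hstack([a,b]),(800,400)));cv2.imwrite('pics/m2.png',cv2.resize(np.hstack([e,f]),(800,400)))
```

```text
scene st 229 173
scene en 157 121
scene screwdriver 0.67 [ 0.4941 -0.0014  0.0187]
scene spare_relay 0.48 [0.3736 0.098  0.0234]
scene small_board 0.81 [0.3664 0.1962 0.0056]
scene cable_gland 0.38 [0.7654 0.018  0.0273]
scene cable_gland 0.37 [0.3669 0.1965 0.0034]
scene tape_roll 0.56 [0.5799 0.5056 0.0372]
scene enclosure_lid 0.55 [ 0.5108 -0.5176  0.0144]
side st 196 98
side en 221 175
side terminal_strip 0.66 [ 0.3721 -0.1438  0.0136]
side small_board 0.48 [0.3606 0.1891 0.0059]
side enclosure_lid 0.8 [ 0.4961 -0.5348  0.0132]
```

View pics/m1.png

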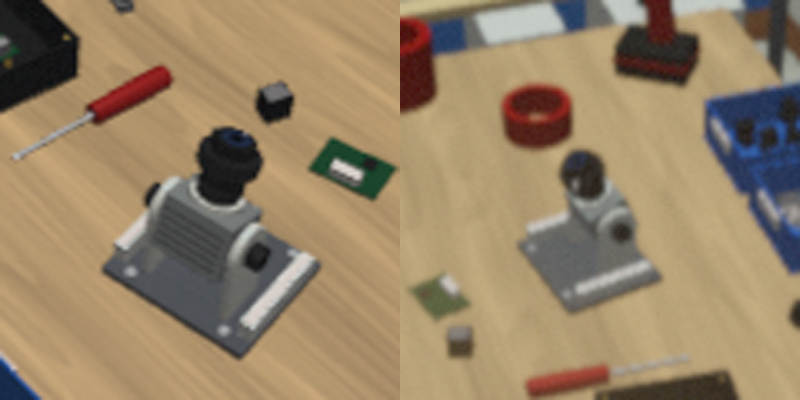

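View pics/m2.png

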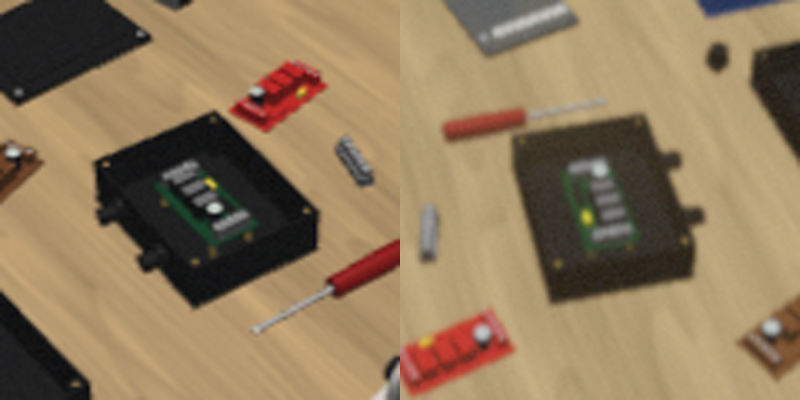

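The stand's camera leans towards the robot. Its two black tilt knobs show the tilt axis. Next I fit the stand and enclosure poses from the cloud.

Run:
```python
from h import *
np.set_printoptions(precision=4,suppress=True)
print(np.array(get_calibration('wrist')['R']))
for n in ['scene','side']:
    z=np.load(n+'1.npz'); W=z['W'];p=z['p'].astype(float)
    zz=W[...,2]
    print(n,'bench z',np.median(zz[(np.abs(W[...,0]-.6)<.05)&(np.abs(W[...,1]-.38)<.03)]))
    m=(np.abs(W[...,0]-.57)<.14)&(np.abs(W[...,1]-.2)<.14)
    grey=(p.max(-1)-p.min(-1)<30)
    mm=m&(zz>0.004)&(zz<.05)&grey
    r=cv2.minAreaRect(W[mm][:,:2].astype(np.float32)); print('base',r,mm.sum())
    t=m&(zz>.13); print('top n',t.sum(),W[t].mean(0),W[t].max(0)); 
    T=W[t]; print(T[np.argsort(-T[:,2])][:6])
    m=(np.abs(W[...,0]-.55)<.13)&(np.abs(W[...,1]+.17)<.16)&(zz>.045)&(zz<.065)
    r=cv2.minAreaRect(W[m][:,:2].astype(np.float32)); print('encl rim',r,m.sum())
    g=(np.abs(W[...,0]-.55)<.1)&(np.abs(W[...,1]+.17)<.1)&(p[...,1]>p[...,0]+15)&(p[...,1]>p[...,2]+5)
    if g.sum()>5: r=cv2.minAreaRect(W[g][:,:2].astype(np.float32)); print('board',r,g.sum(),np.median(W[g][:,2]))
```

```text
[[-0.2757 -0.9612  0.0009]
 [-0.9221  0.2648  0.2821]
 [-0.2714  0.077  -0.9594]]
scene bench z 0.00035193682413486193
base ((0.5564147233963013, 0.19832655787467957), (0.13319487869739532, 0.14936965703964233), 10.708938598632812) 1103
top n 304 [0.5591 0.2019 0.1558] [0.5801 0.2242 0.1728]
[[0.5628 0.1924 0.1728]
 [0.5575 0.187  0.1728]
 [0.5643 0.1902 0.172 ]
 [0.5578 0.1953 0.1718]
 [0.5609 0.2022 0.1717]
 [0.5534 0.1986 0.1716]]
encl rim ((0.5622124671936035, -0.1686098277568817), (0.19645343720912933, 0.17643046379089355), 84.18619537353516) 485
board ((0.5422805547714233, -0.1703926920890808), (0.11999082565307617, 0.07389939576387405), 84.15015411376953) 121 0.02599824666279412
side bench z -0.0004506040093830064
base ((0.5518121123313904, 0.19408872723579407), (0.13233257830142975, 0.15497970581054688), 11.29682445526123) 653
top n 152 [0.5452 0.1829 0.1548] [0.5746 0.2114 0.1708]
[[0.5526 0.1947 0.1708]
 [0.5439 0.1789 0.1692]
 [0.5476 0.178  0.169 ]
 [0.5422 0.2011 0.1688]
 [0.5349 0.1898 0.1686]
 [0.5572 0.1967 0.1683]]
encl rim ((0.5491156578063965, -0.1704527735710144), (0.19461669027805328, 0.15586411952972412), 85.29362487792969) 459
board ((0.5493537187576294, -0.17407993972301483), (0.09747161716222763, 0.0612369142472744), 86.42789459228516) 67 0.02601682171895888
```

Stand: about (0.554, 0.196), yaw about 11°. Enclosure: about (0.549, -0.170), yaw about -5°. The moves have no tilt command, but the board has to be tilted 20°. I'll move towards the stand and check how the arm behaves at its reach limit.

>>> {"name": "apply_moves", "arguments": {
  "commands": [
    {"grip": 0,"slide": [0.053,0.026,-0.01],"roll": 10},
    {"grip": 0,"slide": [0.106,0.052,-0.02],"roll": 20},
    {"grip": 0,"slide": [0.159,0.078,-0.03],"roll": 30},
    {"grip": 0,"slide": [0.212,0.104,-0.04],"roll": 40},
    {"grip": 0,"slide": [0.265,0.13,-0.05],"roll": 50}
  ]
}}

```text
time_s: 2.02
tcp_pos: [0.4064, 0.4492, 0.2772]
eef_rot: [-180.0, 0.0, -66.3]
contact_force: [-0.1, -0.2, -0.0]
gripper_width: 0.0881
```

>>> {"name": "apply_moves", "arguments": {
  "commands": [
    {"grip": 0,"slide": [0.055,-0.024,-0.012],"roll": 5},
    {"grip": 0,"slide": [0.11,-0.048,-0.024],"roll": 10},
    {"grip": 0,"slide": [0.165,-0.072,-0.036],"roll": 12.7},
    {"grip": 0,"slide": [0.22,-0.096,-0.048],"roll": 12.7},
    {"grip": 0,"slide": [0.275,-0.12,-0.06],"roll": 12.7}
  ]
}}

```text
time_s: 2.65
tcp_pos: [0.6278, 0.2466, 0.3372]
eef_rot: [-180.0, 0.0, -78.7]
contact_force: [0.5, 0.8, 1.0]
gripper_width: 0.0876
```

Run:
```python
from h import *
np.set_printoptions(precision=4,suppress=True)
p,d,c=snap('wrist','w1.png')
for o in ['camera_stand','ring_mid']:
  for r in boxes_of(o,'wrist')[:2]: print(o,round(r['score'],2),toW(c,r['position']))
v,u=np.mgrid[:384,:512]; W=pix(c,u,v,d); W[d==0]=9; np.savez('w1.npz',p=p,d=d,W=W,mtx=c['mtx'],R=c['R'],t=c['t'])
q=proj(c,np.array([.554,.196,.1]));print(q, proj(c,np.array([[.543,.194,.165]])))
m=(np.abs(W[...,0]-.55)<.06)&(np.abs(W[...,1]-.2)<.06)&(W[...,2]>.12)
print(m.sum(),W[m].mean(0) if m.any() else 0)
```

```text
camera_stand 0.62 [0.5722 0.1897 0.089 ]
ring_mid 0.59 [0.5583 0.1874 0.1522]
[318.1916 137.552 ] [[338.8282 143.6054]]
27457 [0.5825 0.2125 0.4078]
```

View pics/w1.png

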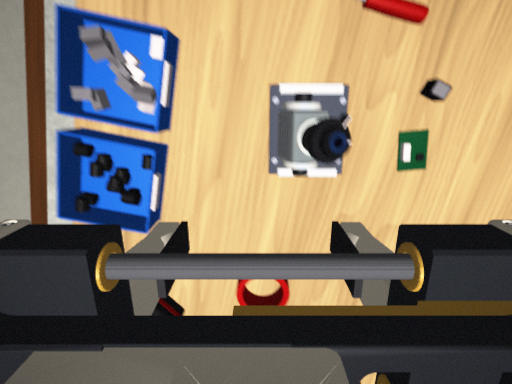

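The stand's base plate spans u 269–350, v 84–178. The lens is at about (333,141), with the lug at upper right around (347,122). I'll zoom in.

Run:
```python
from h import *
np.set_printoptions(precision=4,suppress=True)
z=np.load('w1.npz');p,W=z['p'],z['W']
cv2.imwrite('pics/w1z.png',cv2.resize(p[75:190,255:375,::-1],(720,690),interpolation=cv2.INTER_CUBIC)[:600])
x,y,zz=W[...,0],W[...,1],W[...,2]
m=(abs(x-.554)<.11)&(abs(y-.196)<.12)&(zz>.006)&(zz<.05)&((p.max(-1).astype(int)-p.min(-1))<40)
print(cv2.minAreaRect(W[m][:,:2].astype(np.float32)),m.sum())
m=(zz<.25)&(zz>.135)&(abs(x-.55)<.08)&(abs(y-.19)<.08)
T=W[m];print(m.sum(),T.mean(0))
for lo in np.arange(.135,.18,.005):
    s=T[(T[:,2]>lo)&(T[:,2]<lo+.005)]
    if len(s): print(lo,len(s),s.mean(0),s.min(0),s.max(0))
```

```text
((0.5536171197891235, 0.19668048620224), (0.12868927419185638, 0.1461479216814041), 11.260727882385254) 2755
1697 [0.5519 0.1939 0.1598]
0.135 13 [0.5387 0.1653 0.1381] [0.5365 0.1628 0.1353] [0.5409 0.1687 0.1396]
0.14 44 [0.5401 0.1678 0.1432] [0.5279 0.162  0.1406] [0.5663 0.1758 0.145 ]
0.14500000000000002 132 [0.5467 0.1808 0.1478] [0.5268 0.1636 0.145 ] [0.5766 0.2238 0.15  ]
0.15000000000000002 220 [0.5562 0.194  0.1526] [0.5321 0.1699 0.15  ] [0.5767 0.2233 0.1549]
0.15500000000000003 336 [0.5577 0.1971 0.1579] [0.5252 0.1717 0.155 ] [0.5755 0.2233 0.16  ]
0.16000000000000003 503 [0.5498 0.196  0.1622] [0.5261 0.1769 0.16  ] [0.5736 0.218  0.165 ]
0.16500000000000004 404 [0.5502 0.1962 0.1674] [0.5379 0.1775 0.165 ] [0.5626 0.214  0.17  ]
0.17000000000000004 45 [0.5572 0.1973 0.1708] [0.5515 0.1838 0.17  ] [0.5602 0.2089 0.172 ]
```

View pics/w1z.png

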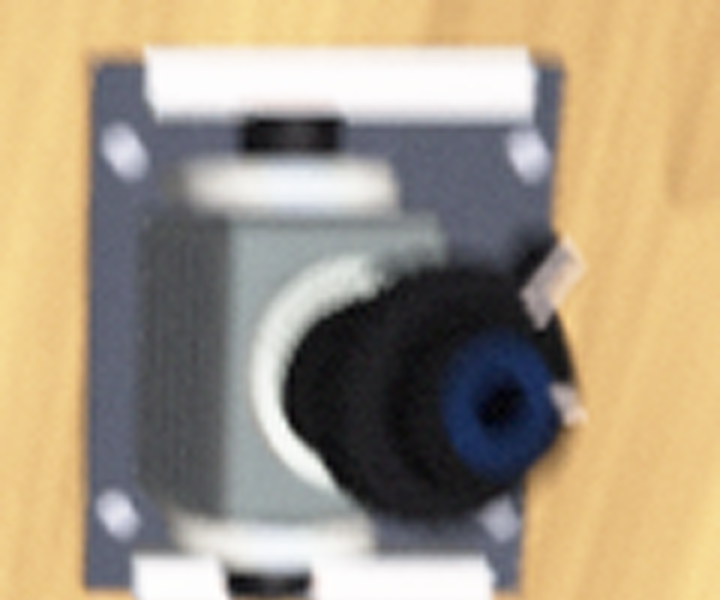

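>>> {"name": "apply_moves", "arguments": {
  "commands": [
    {"grip": 0,"slide": [0.024,-0.047,0],"roll": 0},
    {"grip": 0,"slide": [0.049,-0.095,0],"roll": 0},
    {"grip": 0,"slide": [0.073,-0.142,0],"roll": 0},
    {"grip": 0,"slide": [0.098,-0.19,0],"roll": 0},
    {"grip": 0,"slide": [0.122,-0.237,0],"roll": 0}
  ]
}}

```text
time_s: 3.42
tcp_pos: [0.8836, 0.1754, 0.3369]
eef_rot: [-180.0, 0.0, -78.7]
contact_force: [1.3, 1.3, 1.4]
gripper_width: 0.0878
```

Run:
```python
from h import *
s=get_state();print(s['joints'],s['tcp_pos'],s['eef_rot'])
r=0.1
z=np.load('w1.npz');c=dict(mtx=z['mtx'],R=z['R'],t=z['t'])
yaw=np.radians(11.26);ex=np.array([np.cos(yaw),np.sin(yaw),0]);ey=np.array([-np.sin(yaw),np.cos(yaw),0])
t=np.radians(20);ax=np.cos(t)*np.array([0,0,1])-np.sin(t)*ex;lx=np.cross(ey,ax)
O=np.array([.5536,.1967,0]);piv=O+.02*ex+[0,0,.08];lens=piv+.09*ax;ring=piv+.07*ax
print('lens',lens,'ring',ring,'ax',ax)
def ray(u,v,P,n):
    m=c['mtx'];d=np.array([(u-m[0,2])/m[0,0],(v-m[1,2])/m[1,1],1])@c['R'];o=-c['t']@c['R']
    return o+d*((P-o)@n)/(d@n)
X=ray(347.5,121.7,ring+.008*ax,ax)-ring;print('lug',X@lx,X@ey,'ang short of -x deg',np.degrees(np.arctan2(-(X@ey),-(X@lx))))
X=ray(338.3,141.2,lens,ax)-lens;print('lens err',X@lx,X@ey)
X=ray(349.5,142.1,lens,ax)-lens;print('mark',X@lx,X@ey)
```

```text
[ 2.35192577e+01  4.50023752e+01  5.62989571e+01 -3.71320042e-03
 -1.01264912e+02 -1.21785758e+01] [0.88364715 0.17542294 0.33693818] [-1.79969811e+02  1.02404559e-02 -7.86585890e+01]
lens [0.54302572 0.19459473 0.16457234] ring [0.54973446 0.19593039 0.14577848] ax [-0.33543667 -0.06678337  0.93969262]
lug -0.018842075017610482 -0.024671262739352644 ang short of -x deg 52.63010103750602
lens err 0.000690197729707183 -0.0033535730038049875
mark -0.015192181843929061 -0.0016640175895517146
```

>>> {"name": "apply_moves", "arguments": {
  "commands": [
    {"grip": 0,"slide": [0.048,0.005,0],"roll": 0},
    {"grip": 0,"slide": [0.095,0.011,0],"roll": 0},
    {"grip": 0,"slide": [0.142,0.016,0],"roll": 0},
    {"grip": 0,"slide": [0.189,0.021,0],"roll": 0},
    {"grip": 0,"slide": [0.189,-0.03,0],"roll": 0}
  ]
}}

```text
time_s: 4.05
tcp_pos: [0.9374, -0.0103, 0.335]
eef_rot: [-179.8, -0.2, -79.0]
contact_force: [1.8, 2.2, 1.7]
gripper_width: 0.0879
```

>>> {"name": "apply_moves", "arguments": {
  "commands": [
    {"grip": 0,"slide": [0,-0.05,0],"roll": 0},
    {"grip": 0,"slide": [0,-0.1,0],"roll": 0},
    {"grip": 0,"slide": [0,-0.15,0],"roll": 0},
    {"grip": 0,"slide": [0,-0.15,0],"roll": 0}
  ]
}}

```text
time_s: 4.55
tcp_pos: [0.9867, 0.021, 0.2907]
eef_rot: [-176.3, -1.1, -78.7]
contact_force: [-0.5, -0.4, -0.4]
gripper_width: 0.0878
```

```bash
python3 -c "
from h import *
s=get_state();print(s['joints'].round(2),s['tcp_pos'],s['eef_rot'].round(2))"
```

```text
[  12.88   55.76   71.63    1.18 -102.17   -1.27] [0.98668753 0.02100348 0.29066272] [-176.28   -1.06  -78.71]
```

>>> {"name": "apply_moves", "arguments": {
  "commands": [
    {"grip": 0,"slide": [0,-0.06,0],"roll": 0},
    {"grip": 0,"slide": [0,-0.12,0],"roll": 0},
    {"grip": 0,"slide": [0,-0.18,0],"roll": 0},
    {"grip": 0,"slide": [0,-0.24,0],"roll": 0}
  ]
}}

```text
time_s: 5.05
tcp_pos: [1.0299, 0.0471, 0.2471]
eef_rot: [-173.0, -1.9, -78.9]
contact_force: [-0.3, 0.4, -1.1]
gripper_width: 0.0875
```

```bash
cat >> h.py <<'E'
def st():
    np.set_printoptions(precision=4,suppress=True)
    s=get_state();R=Ro.from_euler('xyz',s['eef_rot'],degrees=True).as_matrix()
    print('t',s['time_s'],'q',s['joints'].round(2),'tcp',s['tcp_pos'],'eul',s['eef_rot'].round(2),'toolz',R[:,2],'F',s['contact_force'].round(1),'w',round(s['gripper_width'],4)); return s,R
E
python3 -c "
from h import *
st()"
```

```text
t 5.05 q [ 14.18  58.74  71.66   2.28 -95.98  -2.54] tcp [1.0299 0.0471 0.2471] eul [-172.96   -1.91  -78.85] toolz [ 0.1266 -0.0088 -0.9919] F [-0.3  0.4 -1.1] w 0.0875
```

>>> {"name": "apply_moves", "arguments": {
  "commands": [
    {"grip": 0,"slide": [0,0.05,-0.03],"roll": 0},
    {"grip": 0,"slide": [0,0.1,-0.06],"roll": 0}
  ]
}}

```text
time_s: 5.3
tcp_pos: [0.9314, 0.0293, 0.283]
eef_rot: [-173.5, -1.9, -78.8]
contact_force: [1.1, 1.4, 4.8]
gripper_width: 0.0875
```

```bash
python3 -c "
from h import *
st()"
```

```text
t 5.3 q [ 14.63  42.06  42.7    2.34 -84.25  -3.45] tcp [0.9314 0.0293 0.283 ] eul [-173.48   -1.95  -78.82] toolz [ 0.1179 -0.0111 -0.993 ] F [1.1 1.4 4.8] w 0.0875
```

```bash
cat >> h.py <<'E'
def dl(*ds):
    s,R=st()
    for d in ds: print(d,'->',(R.T@np.array(d)).round(4))
E
python3 -c "
from h import *
dl([0,.115,.06],[.0593,.009,0],[.056,.009,.02])"
```

```text
t 5.3 q [ 14.63  42.06  42.7    2.34 -84.25  -3.45] tcp [0.9314 0.0293 0.283 ] eul [-173.48   -1.95  -78.82] toolz [ 0.1179 -0.0111 -0.993 ] F [1.1 1.4 4.8] w 0.0875
[0, 0.115, 0.06] -> [-0.1107 -0.0294 -0.0609]
[0.0593, 0.009, 0] -> [ 0.0027 -0.0595  0.0069]
[0.056, 0.009, 0.02] -> [ 0.0027 -0.0586 -0.0134]
```

>>> {"name": "apply_moves", "arguments": {
  "commands": [
    {"grip": 0,"slide": [-0.055,-0.015,-0.03],"roll": 0},
    {"grip": 0,"slide": [-0.111,-0.029,-0.061],"roll": 0},
    {"grip": 0,"slide": [-0.108,-0.089,-0.065],"roll": 0},
    {"grip": 0,"slide": [-0.105,-0.149,-0.065],"roll": 0},
    {"grip": 0,"slide": [-0.102,-0.209,-0.065],"roll": 0}
  ]
}}

```text
time_s: 5.92
tcp_pos: [1.0009, 0.1537, 0.3298]
eef_rot: [-169.9, -2.4, -78.9]
contact_force: [-0.1, -1.2, -0.6]
gripper_width: 0.0878
```

>>> {"name": "apply_moves", "arguments": {
  "commands": [
    {"grip": 0,"slide": [0.003,-0.06,0],"roll": 0},
    {"grip": 0,"slide": [0.006,-0.12,0],"roll": 0},
    {"grip": 0,"slide": [0.009,-0.18,0],"roll": 0},
    {"grip": 0,"slide": [0.012,-0.24,0],"roll": 0},
    {"grip": 0,"slide": [0.015,-0.3,0],"roll": 0}
  ]
}}

```text
time_s: 6.55
tcp_pos: [1.0455, 0.159, 0.2962]
eef_rot: [-166.2, -2.9, -79.0]
contact_force: [-0.1, 0.6, -0.1]
gripper_width: 0.0877
```

```bash
python3 -c "
from h import *
dl([.06,0.009,0])"
```

```text
t 6.55 q [ 20.92  56.84  71.64   5.14 -91.62  -8.87] tcp [1.0455 0.159  0.2962] eul [-166.17   -2.89  -79.03] toolz [ 0.244  -0.0026 -0.9698] F [-0.1  0.6 -0.1] w 0.0877
[0.06, 0.009, 0] -> [ 0.0026 -0.0588  0.0146]
```

```bash
python3 -c "
from h import *
for n in ['side1.npz','scene1.npz']:
    W=np.load(n)['W'].reshape(-1,3)
    for x in np.arange(.4,1.3,.1):
        print(n,round(x,1),[ (round(W[m][:,2].max(),2) if (m:=(abs(W[:,0]-x)<.05)&(abs(W[:,1]-y)<.05)&(W[:,2]<1)).sum()>3 else None) for y in np.arange(0,.95,.1)])
"
```

```text
side1.npz 0.4 [np.float64(0.03), np.float64(0.03), np.float64(0.02), np.float64(0.01), np.float64(0.01), np.float64(0.01), np.float64(0.1), np.float64(0.11), None, None]
side1.npz 0.5 [np.float64(0.03), np.float64(0.03), np.float64(0.17), np.float64(0.04), np.float64(0.01), np.float64(0.05), np.float64(0.09), np.float64(0.1), None, None]
side1.npz 0.6 [np.float64(0.02), np.float64(0.1), np.float64(0.17), np.float64(0.01), np.float64(0.05), np.float64(0.05), np.float64(0.05), np.float64(0.17), None, None]
side1.npz 0.7 [np.float64(0.04), np.float64(0.01), np.float64(0.01), np.float64(0.01), np.float64(0.01), np.float64(0.01), np.float64(0.2), np.float64(0.2), None, None]
side1.npz 0.8 [np.float64(0.06), np.float64(0.07), np.float64(0.07), np.float64(0.07), np.float64(0.07), np.float64(0.2), np.float64(0.2), np.float64(0.05), None, None]
side1.npz 0.9 [np.float64(0.06), np.float64(0.07), np.float64(0.07), np.float64(0.07), np.float64(0.07), np.float64(0.01), np.float64(0.01), np.float64(0.01), None, None]
side1.npz 1.0 [None, None, None, None, None, None, None, None, None, None]
side1.
[... 717 characters left out ...]
64(0.01), np.float64(0.01), np.float64(0.01), np.float64(0.01), np.float64(0.2), np.float64(0.2), None, None]
scene1.npz 0.8 [np.float64(0.06), np.float64(0.07), np.float64(0.07), np.float64(0.07), np.float64(0.07), np.float64(0.19), np.float64(0.21), None, None, None]
scene1.npz 0.9 [np.float64(0.06), np.float64(0.07), np.float64(0.07), np.float64(0.07), np.float64(0.07), np.float64(0.01), None, None, None, None]
scene1.npz 1.0 [np.float64(0.0), np.float64(0.0), np.float64(0.0), np.float64(0.0), np.float64(0.0), None, None, None, None, None]
scene1.npz 1.1 [None, None, None, None, None, None, None, None, None, None]
scene1.npz 1.2 [None, None, None, None, None, None, None, None, None, None]
```

```bash
python3 -c "
from h import *
dl([-.255,.391,.11],[.048,.036,0.0])"
```

```text
t 6.55 q [ 20.92  56.84  71.64   5.14 -91.62  -8.87] tcp [1.0455 0.159  0.2962] eul [-166.17   -2.89  -79.03] toolz [ 0.244  -0.0026 -0.9698] F [-0.1  0.6 -0.1] w 0.0877
[-0.255, 0.391, 0.11] -> [-0.4263  0.1394 -0.1699]
[0.048, 0.036, 0.0] -> [-0.0262 -0.0527  0.0116]
```

>>> {"name": "apply_moves", "arguments": {
  "commands": [
    {"grip": 0,"slide": [-0.053,0.017,-0.022],"roll": 0},
    {"grip": 0,"slide": [-0.106,0.034,-0.043],"roll": 0},
    {"grip": 0,"slide": [-0.159,0.051,-0.064],"roll": 0},
    {"grip": 0,"slide": [-0.212,0.069,-0.085],"roll": 0},
    {"grip": 0,"slide": [-0.266,0.087,-0.106],"roll": 0}
  ]
}}

```text
time_s: 7.18
tcp_pos: [0.8849, 0.4045, 0.3658]
eef_rot: [-166.2, -2.9, -79.0]
contact_force: [-0.2, 0.4, 0.0]
gripper_width: 0.0878
```

>>> {"name": "apply_moves", "arguments": {
  "commands": [
    {"grip": 0,"slide": [-0.053,0.017,-0.022],"roll": 0},
    {"grip": 0,"slide": [-0.106,0.034,-0.043],"roll": 0},
    {"grip": 0,"slide": [-0.16,0.052,-0.064],"roll": 0},
    {"grip": 0,"slide": [-0.186,-0.001,-0.053],"roll": 0},
    {"grip": 0,"slide": [-0.212,-0.054,-0.042],"roll": 0}
  ]
}}

```text
time_s: 7.8
tcp_pos: [0.836, 0.5855, 0.3686]
eef_rot: [-164.2, -2.5, -78.6]
contact_force: [1.0, 0.6, -1.7]
gripper_width: 0.0877
```

```bash
python3 -c "
from h import *
dl([.048,.036,0.0])"
```

```text
t 7.8 q [ 50.03  53.71  71.26  11.8  -96.41 -35.83] tcp [0.836  0.5855 0.3686] eul [-164.17   -2.51  -78.62] toolz [ 0.2758  0.0126 -0.9611] F [ 1.   0.6 -1.7] w 0.0877
[0.048, 0.036, 0.0] -> [-0.0258 -0.0524  0.0137]
```

>>> {"name": "apply_moves", "arguments": {
  "commands": [
    {"grip": 0,"slide": [-0.026,-0.052,0],"roll": 0},
    {"grip": 0,"slide": [-0.052,-0.104,0],"roll": 0},
    {"grip": 0,"slide": [-0.078,-0.156,0],"roll": 0},
    {"grip": 0,"slide": [-0.104,-0.208,0],"roll": 0},
    {"grip": 0,"slide": [-0.13,-0.26,0],"roll": 0}
  ]
}}

```text
time_s: 8.43
tcp_pos: [0.8708, 0.6138, 0.3482]
eef_rot: [-160.0, -1.0, -78.5]
contact_force: [0.5, 0.1, -0.1]
gripper_width: 0.0874
```

```bash
python3 -c "
from h import *
dl([.048,.036,0.0])"
```

```text
t 8.425 q [ 49.97  55.91  71.66  13.   -90.42 -36.4 ] tcp [0.8708 0.6138 0.3482] eul [-160.03   -0.98  -78.46] toolz [ 0.3379  0.0525 -0.9397] F [ 0.5  0.1 -0.1] w 0.0874
[0.048, 0.036, 0.0] -> [-0.0257 -0.0511  0.0181]
```

Pushing at the reach limit tilts the tool, and the tilt persists when I move back in. The tool z is now within 1° of the lens axis. Next I go above the lens, do the ring with the tool aligned, and check with the wrist camera on the way.

```bash
python3 -c "
from h import *
dl([.509-.8708,.186-.6138,.259-.3482])"
```

```text
t 8.425 q [ 49.97  55.91  71.66  13.   -90.42 -36.4 ] tcp [0.8708 0.6138 0.3482] eul [-160.03   -0.98  -78.46] toolz [ 0.3379  0.0525 -0.9397] F [ 0.5  0.1 -0.1] w 0.0874
[-0.3618, -0.4278, -0.0892] -> [ 0.3452  0.4461 -0.0609]
```

>>> {"name": "apply_moves", "arguments": {
  "commands": [
    {"grip": 0,"slide": [0.035,0.045,-0.02],"roll": 0},
    {"grip": 0,"slide": [0.07,0.09,-0.04],"roll": 0},
    {"grip": 0,"slide": [0.105,0.135,-0.06],"roll": 0},
    {"grip": 0,"slide": [0.142,0.183,-0.06],"roll": 0},
    {"grip": 0,"slide": [0.179,0.231,-0.061],"roll": 0}
  ]
}}

```text
time_s: 9.05
tcp_pos: [0.6928, 0.4139, 0.3378]
eef_rot: [-159.9, -0.9, -78.4]
contact_force: [0.4, 0.8, 1.3]
gripper_width: 0.0873
```

>>> {"name": "apply_moves", "arguments": {
  "commands": [
    {"grip": 0,"slide": [0.037,0.048,0],"roll": 0},
    {"grip": 0,"slide": [0.074,0.096,0],"roll": 0},
    {"grip": 0,"slide": [0.111,0.144,0],"roll": 0},
    {"grip": 0,"slide": [0.148,0.192,0],"roll": 0},
    {"grip": 0,"slide": [0.166,0.215,0],"roll": 0}
  ]
}}

```text
time_s: 9.68
tcp_pos: [0.5278, 0.2087, 0.2659]
eef_rot: [-160.0, -1.0, -78.5]
contact_force: [0.3, 1.3, 1.1]
gripper_width: 0.0873
```

```bash
python3 -c "
from h import *
p,d,c=snap('wrist','w2.png')
v,u=np.mgrid[:384,:512]; W=pix(c,u,v,d); W[d==0]=9; np.savez('w2.npz',p=p,d=d,W=W,mtx=c['mtx'],R=c['R'],t=c['t'])
dl([0,0,1]); print(proj(c,np.array([[.543,.1926,.1646],[.5497,.194,.1458]])))
"
```

```text
t 9.725 q [ 49.59  -2.92 -32.71  17.93 -46.31 -48.84] tcp [0.5262 0.2067 0.2651] eul [-160.11   -0.97  -78.56] toolz [ 0.3366  0.052  -0.9402] F [-2.6 -3.8 -4.1] w 0.0875
[0, 0, 1] -> [ 0.0168 -0.3402 -0.9402]
[[284.1315 172.3899]
 [282.4427 168.2718]]
```

View pics/w2.png

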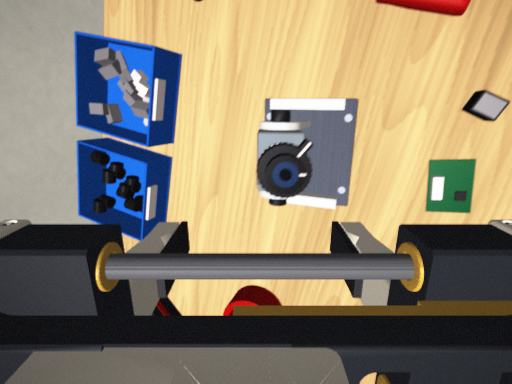

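The lens shows at about (287,175), the lug at (303,150) and the mark at (307,175). I'll refine these.

```bash
cat > refine.py <<'E'
from h import *
def model(O=(.5536,.1967,0),yawd=11.26):
    yaw=np.radians(yawd);ex=np.array([np.cos(yaw),np.sin(yaw),0]);ey=np.array([-np.sin(yaw),np.cos(yaw),0])
    t=np.radians(20);ax=np.cos(t)*np.array([0,0,1])-np.sin(t)*ex;lx=np.cross(ey,ax)
    piv=np.array(O)+.02*ex+[0,0,.08];return piv+.09*ax,piv+.07*ax,ax,lx,ey
def ray(c,u,v,P,n):
    m=c['mtx'];d=np.array([(u-m[0,2])/m[0,0],(v-m[1,2])/m[1,1],1])@c['R'];o=-c['t']@c['R']
    return o+d*((P-o)@n)/(d@n)
E
python3 -c "
from refine import *
np.set_printoptions(precision=4,suppress=True)
z=np.load('w2.npz');p,W=z['p'],z['W']
a=p[120:215,240:340].astype(int)
b=(a[...,2]>a[...,0]+25)&(a[...,2]>40)
b[:25]=0
vv,uu=np.nonzero(b);u,v=(uu.min()+uu.max())/2+240,(vv.min()+vv.max())/2+120;print(u,v,len(uu),uu.min(),uu.max(),vv.min(),vv.max())
lens,ring,ax,lx,ey=model()
print(lens)
L=ray(z,u,v,lens,ax);print('lens meas',L,(L-lens)@lx,(L-lens)@ey)
L2=ray(z,u,v,lens-.004*ax,ax);print((L2-lens)@lx,(L2-lens)@ey)
x,y,zz=W[...,0],W[...,1],W[...,2]
m=(abs(x-.554)<.11)&(abs(y-.196)<.12)&(zz>.006)&(zz<.05)&((p.max(-1).astype(int)-p.min(-1))<40)
print(cv2.minAreaRect(W[m][:,:2].astype(np.float32)),m.sum())
m=(abs(x-.54)<.03)&(abs(y-.19)<.03)&(zz>.145)&(zz<.18)
Q=W[m]-lens;h=Q@ax;print('front h hist',np.histogram(h,bins=np.arange(-.024,.012,.003)))
cv2.imwrite('pics/w2z.png',cv2.resize(p[120:215,240:340,::-1],(600,570),interpolation=cv2.INTER_CUBIC))
"
```

```text
300.0 166.5 483 21 99 26 67
[0.543  0.1946 0.1646]
lens meas [0.5306 0.1843 0.1594] -0.015078998602162299 -0.007710505583052244
-0.01567593392512649 -0.006940784915653738
((0.5523200631141663, 0.19724136590957642), (0.12903378903865814, 0.14747728407382965), 11.075485229492188) 5719
front h hist (array([  8,   9,  14, 251, 751,  19,  20, 213, 997,   1,   0,   0]), array([-0.024, -0.021, -0.018, -0.015, -0.012, -0.009, -0.006, -0.003,
       -0.   ,  0.003,  0.006,  0.009,  0.012]))
```

View pics/w2z.png

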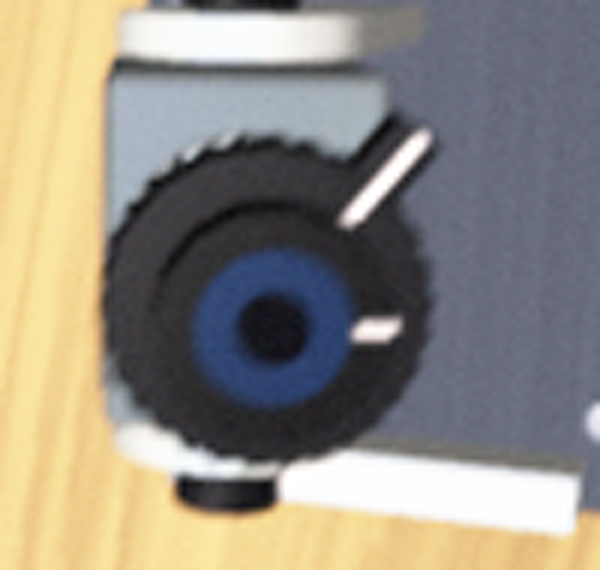

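```bash
python3 -c "
from refine import *
np.set_printoptions(precision=4,suppress=True)
z=np.load('w2.npz')
lens,ring,ax,lx,ey=model()
f=lambda u,v,P:[(ray(z,u,v,P,ax)-P)@k for k in(lx,ey)]
print('lens',f(285.3,174.5,lens)); print('mark',f(302.5,174.6,lens))
print('ring outline',f(284.5,169.5,ring+.008*ax))
print('lug in',f(240+345/6,120+222/6,ring+.008*ax),'out',f(240+428/6,120+135/6,ring+.008*ax))
s,R=st();print(R.T@ax,R.T@lx,R.T@ey)
"
```

```text
lens [np.float64(-0.001569751495709402), np.float64(0.00010862695674602389)]
mark [np.float64(-0.01782618715823134), np.float64(3.3018410612619455e-05)]
ring outline [np.float64(-0.0017693179209919512), np.float64(-0.0022441727099402286)]
lug in [np.float64(-0.01397564561436081), np.float64(-0.01474739058591992)] out [np.float64(-0.02657690622575564), np.float64(-0.028866575506523936)]
t 9.725 q [ 49.59  -2.92 -32.71  17.93 -46.31 -48.84] tcp [0.5262 0.2067 0.2651] eul [-160.11   -0.97  -78.56] toolz [ 0.3366  0.052  -0.9402] F [-2.6 -3.8 -4.1] w 0.0875
[ 0.0147  0.0019 -0.9999] [ 0.0088 -1.     -0.0018] [-0.9999 -0.0088 -0.0147]
```

>>> {"name": "apply_moves", "arguments": {
  "commands": [
    {"grip": 0,"slide": [0.0145,0.022,0.03],"roll": 0},
    {"grip": 0,"slide": [0.0145,0.022,0.07],"roll": 0},
    {"grip": 0,"slide": [0.0145,0.022,0.11],"roll": 0},
    {"grip": 0,"slide": [0.0145,0.022,0.136],"roll": 0},
    {"grip": 0,"slide": [0.0145,0.022,0.136],"roll": 0}
  ]
}}

```text
time_s: 10.35
tcp_pos: [0.558, 0.1987, 0.1293]
eef_rot: [-160.2, -1.1, -78.5]
contact_force: [-0.1, -1.1, 0.1]
gripper_width: 0.0875
```

```bash
python3 -c "
from h import *
snap('wrist','w3.png');snap('side','s3.png')
a=cv2.imread('pics/s3.png');cv2.imwrite('pics/s3z.png',cv2.resize(a[90:200,180:330],(750,550),interpolation=cv2.INTER_CUBIC))
dl([0,0,1])
"
```

```text
t 10.45 q [ 43.8    7.4  -44.58  28.76 -24.1  -57.04] tcp [0.5587 0.2    0.1318] eul [-160.01   -1.    -78.46] toolz [ 0.3383  0.0522 -0.9396] F [ 0.9  0.4 -0.1] w 0.0875
[0, 0, 1] -> [ 0.0175 -0.3419 -0.9396]
```

View pics/w3.png

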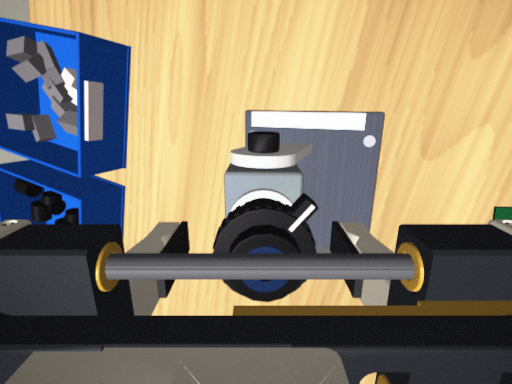

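View pics/s3z.png

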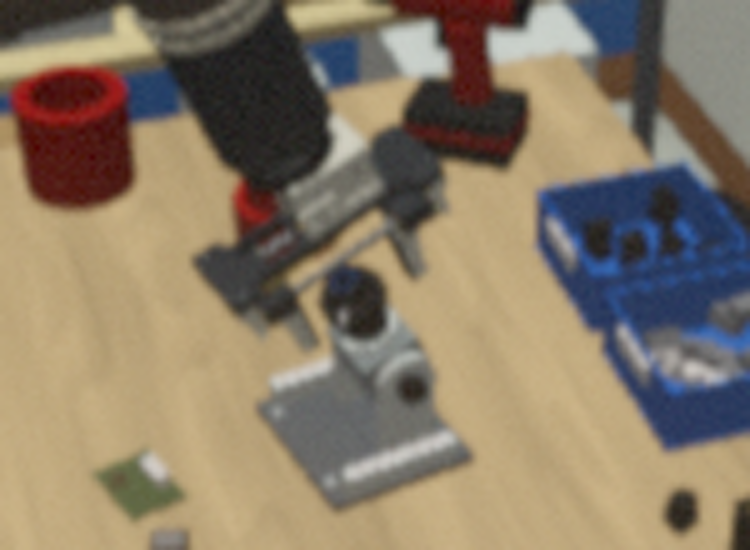

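>>> {"name": "apply_moves", "arguments": {
  "commands": [
    {"grip": 0,"slide": [0.003,0.0045,0],"roll": 0},
    {"grip": 1,"slide": [0.003,0.0045,0],"roll": 0},
    {"grip": 1,"slide": [0.003,0.0045,0],"roll": 0},
    {"grip": 1,"slide": [0.003,0.0045,0],"roll": 0},
    {"grip": 1,"slide": [0.003,0.0045,0],"roll": 0}
  ],
  "grip_force": 20
}}

```text
time_s: 11.08
tcp_pos: [0.5555, 0.1966, 0.13]
eef_rot: [-160.0, -1.0, -78.4]
contact_force: [15.1, -2.5, -2.0]
gripper_width: 0.0533
```

Width is 53 mm, so the ring is gripped. Now I turn it clockwise (+roll), easing off the side load.

>>> {"name": "apply_moves", "arguments": {
  "commands": [
    {"grip": 1,"slide": [0,-0.001,0],"roll": 10},
    {"grip": 1,"slide": [0,-0.001,0],"roll": 20},
    {"grip": 1,"slide": [0,-0.001,0],"roll": 30},
    {"grip": 1,"slide": [0,-0.001,0],"roll": 40},
    {"grip": 1,"slide": [0,-0.001,0],"roll": 50}
  ]
}}

```text
time_s: 11.7
tcp_pos: [0.5548, 0.1966, 0.1296]
eef_rot: [-166.2, 14.6, -126.8]
contact_force: [-16.1, 4.2, 7.9]
gripper_width: 0.0535
```

>>> {"name": "apply_moves", "arguments": {
  "commands": [
    {"grip": 1,"slide": [0,0,0],"roll": 1.5},
    {"grip": 1,"slide": [0,0,0],"roll": 1.5}
  ]
}}

```text
time_s: 11.95
tcp_pos: [0.5548, 0.1966, 0.1295]
eef_rot: [-166.5, 14.8, -128.0]
contact_force: [-14.6, 4.2, 7.2]
gripper_width: 0.0534
```

```bash
python3 -c "
from h import *
s,R=st();print(s['moment'])
p,d,c=snap('wrist','w4.png')
"
```

```text
t 11.95 q [  43.72    7.13  -45.33   29.04  -23.65 -108.79] tcp [0.5548 0.1966 0.1295] eul [-166.52   14.84 -128.  ] toolz [ 0.337   0.0529 -0.94  ] F [-14.6   4.2   7.2] w 0.0534
[1.7196 5.5141 0.8371]
```

View pics/w4.png

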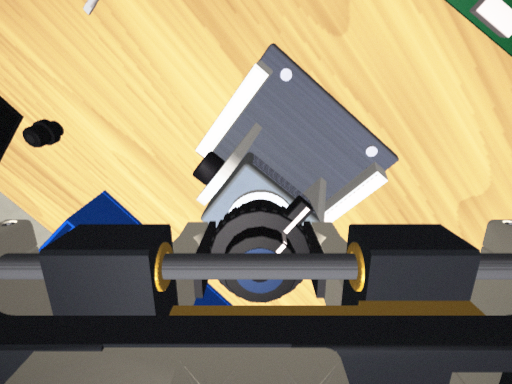

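```bash
python3 -c "
import cv2
a=cv2.imread('pics/w4.png');cv2.imwrite('pics/w4z.png',cv2.resize(a[185:310,190:340],(720,600),interpolation=cv2.INTER_CUBIC))
from refine import *
c=get_calibration('wrist');lens,ring,ax,lx,ey=model()
lens=lens-.001*lx-.001*ey;ring=ring-.001*lx-.001*ey
def loc(P,*a): return [((proj(c,P+r*(-np.cos(t)*lx-np.sin(t)*ey))-[190,185])*4.8).round(0) for r,t in a]
print('mark',loc(lens,(0,0),(.019,0)))
for dd in(0,.1,.2,.3): print(dd,loc(ring+.008*ax,(.019,dd),(.038,dd)))
"
```

```text
mark [array([324., 394.]), array([444., 263.])]
0 [array([436., 214.]), array([554.,  85.])]
0.1 [array([422., 204.]), array([525.,  64.])]
0.2 [array([407., 196.]), array([495.,  46.])]
0.3 [array([391., 189.]), array([462.,  32.])]
```

View pics/w4z.png

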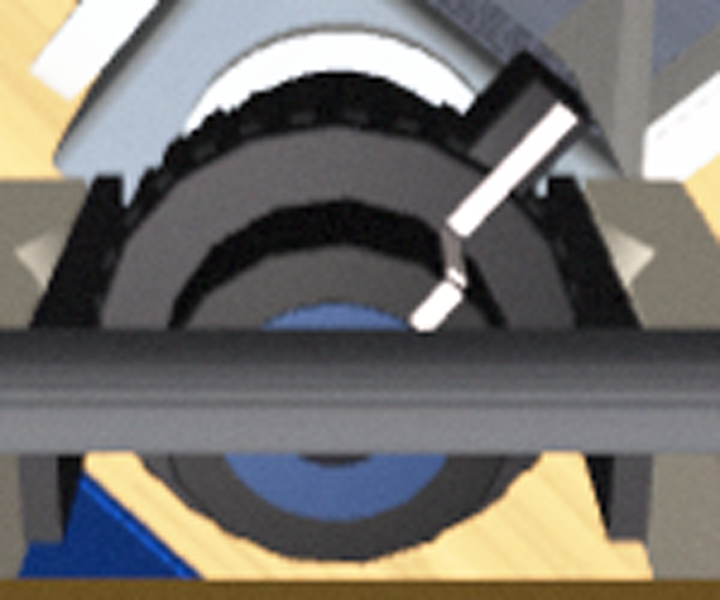

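The lug line (457,225)→(568,112) runs straight on from the mark at (437,305), so the ring is at the mark. Release and back out along the axis.

>>> {"name": "apply_moves", "arguments": {
  "commands": [
    {"grip": 0,"slide": [0,0,0],"roll": 0},
    {"grip": 0,"slide": [0,0,0],"roll": 0},
    {"grip": 0,"slide": [0,0,0],"roll": 0},
    {"grip": 0,"slide": [0,0,0],"roll": 0},
    {"grip": 0,"slide": [0,0,-0.03],"roll": 0}
  ]
}}

```text
time_s: 12.62
tcp_pos: [0.5449, 0.1933, 0.156]
eef_rot: [-166.5, 14.6, -128.1]
contact_force: [0.9, -0.3, 0.2]
gripper_width: 0.0873
```

>>> {"name": "apply_moves", "arguments": {
  "commands": [
    {"grip": 0,"slide": [0,0,-0.06],"roll": 0},
    {"grip": 0,"slide": [0,0,-0.1],"roll": 0}
  ]
}}

```text
time_s: 12.88
tcp_pos: [0.5116, 0.1898, 0.2544]
eef_rot: [-166.5, 14.9, -128.0]
contact_force: [0.5, 0.4, 0.6]
gripper_width: 0.0879
```

```bash
python3 -c "
from refine import *
s,R=st()
p,d,c=snap('wrist','w5.png');lens,ring,ax,lx,ey=model()
np.savez('w5.npz',p=p,d=d,mtx=c['mtx'],R=c['R'],t=c['t'])
q=proj(c,lens);print(q);x,y=(q-50).astype(int)
cv2.imwrite('pics/w5z.png',cv2.resize(p[y:y+100,x:x+100,::-1],(600,600),interpolation=cv2.INTER_CUBIC));print(x,y)
"
```

```text
t 12.875 q [  49.55   -4.76  -36.04   18.46  -44.73 -100.9 ] tcp [0.5116 0.1898 0.2544] eul [-166.48   14.94 -127.99] toolz [ 0.3385  0.0537 -0.9394] F [0.5 0.4 0.6] w 0.0879
[259.811  190.2734]
209 140
```

View pics/w5z.png

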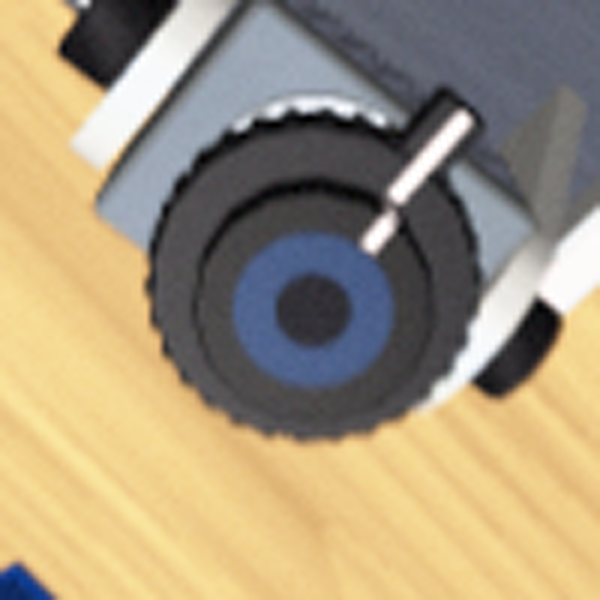

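The ring line is on the mark and the ring is released. Next I use the near reach limit to bring the tool back to vertical for picking the board.

```bash
python3 -c "
from h import *
dl([-.06,-.12,.05],[-.059,-.01,0])"
```

```text
t 12.925 q [  49.61   -5.09  -35.75   18.5   -44.99 -100.87] tcp [0.5123 0.1906 0.2596] eul [-166.37   15.31 -127.92] toolz [ 0.3435  0.0576 -0.9374] F [0.3 0.2 6.4] w 0.0875
[-0.06, -0.12, 0.05] -> [ 0.1137 -0.0452 -0.0744]
[-0.059, -0.01, 0] -> [ 0.0426  0.0365 -0.0208]
```

>>> {"name": "apply_moves", "arguments": {
  "commands": [
    {"grip": 0,"slide": [0.045,-0.018,-0.03],"roll": -10},
    {"grip": 0,"slide": [0.09,-0.036,-0.06],"roll": -20},
    {"grip": 0,"slide": [0.114,-0.045,-0.074],"roll": -30},
    {"grip": 0,"slide": [0.157,-0.009,-0.095],"roll": -33},
    {"grip": 0,"slide": [0.2,0.027,-0.116],"roll": -33}
  ]
}}

```text
time_s: 13.55
tcp_pos: [0.3466, 0.0516, 0.3047]
eef_rot: [-160.8, 5.2, -96.1]
contact_force: [-2.0, 1.7, 1.3]
gripper_width: 0.0874
```

```bash
python3 -c "
from h import *
dl([-.059,-.01,0])"
```

```text
t 13.55 q [ 63.9  -34.38 -45.78  17.56 -68.02 -76.02] tcp [0.3466 0.0516 0.3047] eul [-160.82    5.17  -96.14] toolz [ 0.3357  0.0495 -0.9407] F [-2.   1.7  1.3] w 0.0874
[-0.059, -0.01, 0] -> [ 0.0162  0.0539 -0.0203]
```

```bash
python3 -c "
from h import *
dl([0,0,-.055],[-.05,-.008,-.03])"
```

```text
t 13.55 q [ 63.9  -34.38 -45.78  17.56 -68.02 -76.02] tcp [0.3466 0.0516 0.3047] eul [-160.82    5.17  -96.14] toolz [ 0.3357  0.0495 -0.9407] F [-2.   1.7  1.3] w 0.0874
[0, 0, -0.055] -> [0.005  0.018  0.0517]
[-0.05, -0.008, -0.03] -> [0.016  0.0556 0.011 ]
```

>>> {"name": "apply_moves", "arguments": {
  "commands": [
    {"grip": 0,"slide": [0.005,0.018,0.052],"roll": 0},
    {"grip": 0,"slide": [0.01,0.036,0.104],"roll": 0},
    {"grip": 0,"slide": [0.026,0.09,0.104],"roll": 0}
  ]
}}

```text
time_s: 13.92
tcp_pos: [0.3141, 0.0436, 0.205]
eef_rot: [-163.3, 4.6, -96.6]
contact_force: [-2.5, -0.4, 2.5]
gripper_width: 0.0878
```

```bash
python3 -c "
from h import *
dl([-.059,-.01,0])"
```

```text
t 13.925 q [ 70.97 -36.92 -58.09  17.43 -61.78 -85.64] tcp [0.3141 0.0436 0.205 ] eul [-163.31    4.65  -96.64] toolz [ 0.2943  0.0439 -0.9547] F [-2.5 -0.4  2.5] w 0.0878
[-0.059, -0.01, 0] -> [ 0.0167  0.0546 -0.0178]
```

>>> {"name": "apply_moves", "arguments": {
  "commands": [
    {"grip": 0,"slide": [0.015,0.05,-0.01],"roll": 0},
    {"grip": 0,"slide": [0.03,0.1,-0.02],"roll": 0},
    {"grip": 0,"slide": [0.045,0.15,-0.03],"roll": 0},
    {"grip": 0,"slide": [0.06,0.2,-0.04],"roll": 0}
  ]
}}

```text
time_s: 14.42
tcp_pos: [0.2629, 0.088, 0.1974]
eef_rot: [-166.1, 3.5, -96.4]
contact_force: [0.5, 1.3, 0.5]
gripper_width: 0.0873
```

```bash
python3 -c "
from h import *
dl([-.059,-.01,0])"
```

```text
t 14.425 q [ 114.98  -51.16  -58.26   13.65  -87.39 -122.98] tcp [0.2629 0.088  0.1974] eul [-166.1     3.48  -96.42] toolz [ 0.2453  0.0316 -0.9689] F [0.5 1.3 0.5] w 0.0873
[-0.059, -0.01, 0] -> [ 0.0165  0.0556 -0.0148]
```

```bash
python3 -c "
from h import *
dl([.1,-.038,-.08],[-.06,-.006,0])"
```

```text
t 14.425 q [ 114.98  -51.16  -58.26   13.65  -87.39 -122.98] tcp [0.2629 0.088  0.1974] eul [-166.1     3.48  -96.42] toolz [ 0.2453  0.0316 -0.9689] F [0.5 1.3 0.5] w 0.0873
[0.1, -0.038, -0.08] -> [ 0.0314 -0.0818  0.1008]
[-0.06, -0.006, 0] -> [ 0.0126  0.057  -0.0149]
```

>>> {"name": "apply_moves", "arguments": {
  "commands": [
    {"grip": 0,"slide": [0.011,-0.041,0.02],"roll": 0},
    {"grip": 0,"slide": [0.021,-0.082,0.05],"roll": 0},
    {"grip": 0,"slide": [0.031,-0.082,0.1],"roll": 0},
    {"grip": 0,"slide": [0.043,-0.025,0.085],"roll": 0},
    {"grip": 0,"slide": [0.056,0.032,0.07],"roll": 0}
  ]
}}

```text
time_s: 15.05
tcp_pos: [0.2879, 0.054, 0.1605]
eef_rot: [-168.9, 2.0, -96.2]
contact_force: [-0.4, -1.6, 1.8]
gripper_width: 0.0874
```

```bash
python3 -c "
from h import *
dl([-.06,-.003,0])"
```

```text
t 15.05 q [ 133.34  -68.84  -58.22    9.11 -107.69 -137.53] tcp [0.2879 0.054  0.1605] eul [-168.86    1.96  -96.23] toolz [ 0.1957  0.0124 -0.9806] F [-0.4 -1.6  1.8] w 0.0874
[-0.06, -0.003, 0] -> [ 0.0095  0.0581 -0.0118]
```

```bash
python3 -c "
from h import *
dl([-.14,.15,.06])"
```

```text
t 15.05 q [ 133.34  -68.84  -58.22    9.11 -107.69 -137.53] tcp [0.2879 0.054  0.1605] eul [-168.86    1.96  -96.23] toolz [ 0.1957  0.0124 -0.9806] F [-0.4 -1.6  1.8] w 0.0874
[-0.14, 0.15, 0.06] -> [-0.1359  0.1418 -0.0844]
```

>>> {"name": "apply_moves", "arguments": {
  "commands": [
    {"grip": 0,"slide": [-0.034,0.035,-0.021],"roll": 0},
    {"grip": 0,"slide": [-0.068,0.071,-0.042],"roll": 0},
    {"grip": 0,"slide": [-0.102,0.106,-0.063],"roll": 0},
    {"grip": 0,"slide": [-0.136,0.142,-0.084],"roll": 0}
  ]
}}

```text
time_s: 15.55
tcp_pos: [0.1494, 0.2041, 0.2195]
eef_rot: [-168.5, 1.7, -96.7]
contact_force: [0.5, -0.3, 1.1]
gripper_width: 0.0877
```

```bash
python3 -c "
from h import *
dl([.15,.2,.0],[.1,-.1,0])"
```

```text
t 15.55 q [ 132.    -35.96  -51.56    8.93  -82.13 -140.73] tcp [0.1494 0.2041 0.2195] eul [-168.47    1.7   -96.73] toolz [ 0.202   0.0055 -0.9794] F [ 0.5 -0.3  1.1] w 0.0877
[0.15, 0.2, 0.0] -> [-0.2161 -0.1217  0.0314]
[0.1, -0.1, 0] -> [ 0.0875 -0.1093  0.0197]
```

```bash
python3 -c "
from h import *
dl([.23,.06,.0],[.27,-.14,-.12])"
```

```text
t 15.55 q [ 132.    -35.96  -51.56    8.93  -82.13 -140.73] tcp [0.1494 0.2041 0.2195] eul [-168.47    1.7   -96.73] toolz [ 0.202   0.0055 -0.9794] F [ 0.5 -0.3  1.1] w 0.0877
[0.23, 0.06, 0.0] -> [-0.0865 -0.2164  0.0468]
[0.27, -0.14, -0.12] -> [ 0.1109 -0.2555  0.1713]
```

>>> {"name": "apply_moves", "arguments": {
  "commands": [
    {"grip": 0,"slide": [-0.022,-0.054,0.012],"roll": 0},
    {"grip": 0,"slide": [-0.044,-0.108,0.024],"roll": 0},
    {"grip": 0,"slide": [-0.066,-0.162,0.035],"roll": 0},
    {"grip": 0,"slide": [-0.086,-0.216,0.047],"roll": 0},
    {"grip": 0,"slide": [-0.037,-0.226,0.078],"roll": 0}
  ]
}}

```text
time_s: 16.18
tcp_pos: [0.3466, 0.2289, 0.2044]
eef_rot: [-168.4, 1.9, -96.6]
contact_force: [-0.1, 2.3, -0.1]
gripper_width: 0.0875
```

>>> {"name": "apply_moves", "arguments": {
  "commands": [
    {"grip": 0,"slide": [0.049,-0.01,0.031],"roll": 0},
    {"grip": 0,"slide": [0.098,-0.02,0.062],"roll": 0},
    {"grip": 0,"slide": [0.148,-0.03,0.093],"roll": 0}
  ]
}}

```text
time_s: 16.55
tcp_pos: [0.3746, 0.0759, 0.1133]
eef_rot: [-168.5, 1.8, -96.6]
contact_force: [1.7, 0.5, -0.5]
gripper_width: 0.0878
```

```bash
python3 -c "
from h import *
dl([-.055,.002,-.015],[-.06,.0,.0])"
```

```text
t 16.55 q [ 50.84 -10.08 -57.47  15.02 -35.81 -69.32] tcp [0.3746 0.0759 0.1133] eul [-168.5     1.79  -96.62] toolz [ 0.2016  0.0075 -0.9794] F [ 1.7  0.5 -0.5] w 0.0878
[-0.055, 0.002, -0.015] -> [0.0048 0.0567 0.0036]
[-0.06, 0.0, 0.0] -> [ 0.0069  0.0584 -0.0121]
```

>>> {"name": "apply_moves", "arguments": {
  "commands": [
    {"grip": 0,"slide": [0.006,0.057,0],"roll": 0},
    {"grip": 0,"slide": [0.012,0.114,0],"roll": 0},
    {"grip": 0,"slide": [0.018,0.171,0],"roll": 0}
  ]
}}

```text
time_s: 16.92
tcp_pos: [0.2716, 0.0923, 0.1459]
eef_rot: [-171.9, 0.9, -97.0]
contact_force: [-0.3, 1.5, 0.2]
gripper_width: 0.0877
```

```bash
python3 -c "
from h import *
dl([-.055,.002,-.015],[-.06,.0,.0])"
```

```text
t 16.925 q [ 75.96 -26.43 -58.21   9.46 -56.66 -88.17] tcp [0.2716 0.0923 0.1459] eul [-171.93    0.94  -97.04] toolz [ 0.1412 -0.0011 -0.99  ] F [-0.3  1.5  0.2] w 0.0877
[-0.055, 0.002, -0.015] -> [0.005  0.0564 0.0071]
[-0.06, 0.0, 0.0] -> [ 0.0074  0.0589 -0.0085]
```

>>> {"name": "apply_moves", "arguments": {
  "commands": [
    {"grip": 0,"slide": [0,-0.058,0.02],"roll": 0},
    {"grip": 0,"slide": [0.015,-0.105,0.055],"roll": 0},
    {"grip": 0,"slide": [0.022,-0.046,0.05],"roll": 0},
    {"grip": 0,"slide": [0.029,0.012,0.045],"roll": 0},
    {"grip": 0,"slide": [0.036,0.07,0.04],"roll": 0}
  ]
}}

```text
time_s: 17.55
tcp_pos: [0.2478, 0.0742, 0.1402]
eef_rot: [-174.7, 0.3, -97.2]
contact_force: [-1.4, 1.7, 0.3]
gripper_width: 0.0877
```

```bash
python3 -c "
from h import *
dl([-.06,.0,.0])"
```

```text
t 17.55 q [ 77.14 -29.11 -58.19   6.   -60.26 -87.27] tcp [0.2478 0.0742 0.1402] eul [-174.74    0.27  -97.16] toolz [ 0.0916 -0.0068 -0.9958] F [-1.4  1.7  0.3] w 0.0877
[-0.06, 0.0, 0.0] -> [ 0.0075  0.0593 -0.0055]
```

Another cycle.

>>> {"name": "apply_moves", "arguments": {
  "commands": [
    {"grip": 0,"slide": [0,-0.058,0.02],"roll": 0},
    {"grip": 0,"slide": [0.01,-0.105,0.05],"roll": 0},
    {"grip": 0,"slide": [0.017,-0.046,0.05],"roll": 0},
    {"grip": 0,"slide": [0.024,0.012,0.045],"roll": 0},
    {"grip": 0,"slide": [0.031,0.07,0.04],"roll": 0}
  ]
}}

```text
time_s: 18.18
tcp_pos: [0.2273, 0.0607, 0.1344]
eef_rot: [-177.3, -0.1, -97.2]
contact_force: [-0.6, 1.8, 1.3]
gripper_width: 0.0874
```

```bash
python3 -c "
from h import *
dl([-.06,.0,.0])"
```

```text
t 18.175 q [ 77.9  -31.15 -58.19   3.07 -62.9  -86.51] tcp [0.2273 0.0607 0.1344] eul [-177.27   -0.14  -97.21] toolz [ 0.0469 -0.0084 -0.9989] F [-0.6  1.8  1.3] w 0.0874
[-0.06, 0.0, 0.0] -> [ 0.0075  0.0595 -0.0028]
```

```bash
python3 -c "
from h import *
dl([.319,-.18,.166],[0.05,0,.166])"
```

```text
t 18.175 q [ 77.9  -31.15 -58.19   3.07 -62.9  -86.51] tcp [0.2273 0.0607 0.1344] eul [-177.27   -0.14  -97.21] toolz [ 0.0469 -0.0084 -0.9989] F [-0.6  1.8  1.3] w 0.0874
[0.319, -0.18, 0.166] -> [ 0.1389 -0.3466 -0.1493]
[0.05, 0, 0.166] -> [-0.0059 -0.0575 -0.1635]
```

>>> {"name": "apply_moves", "arguments": {
  "commands": [
    {"grip": 0,"slide": [0.02,-0.05,-0.03],"roll": 0},
    {"grip": 0,"slide": [0.04,-0.1,-0.06],"roll": 0},
    {"grip": 0,"slide": [0.06,-0.15,-0.085],"roll": 0},
    {"grip": 0,"slide": [0.08,-0.2,-0.11],"roll": -1},
    {"grip": 0,"slide": [0.1,-0.25,-0.13],"roll": -2}
  ]
}}

```text
time_s: 18.8
tcp_pos: [0.42, -0.0455, 0.2559]
eef_rot: [-177.2, -0.1, -94.9]
contact_force: [0.3, 2.7, -0.2]
gripper_width: 0.0875
```

>>> {"name": "apply_moves", "arguments": {
  "commands": [
    {"grip": 0,"slide": [0.02,-0.05,-0.01],"roll": 0},
    {"grip": 0,"slide": [0.039,-0.097,-0.02],"roll": 0},
    {"grip": 0,"slide": [0.039,-0.097,-0.02],"roll": 0}
  ]
}}

```text
time_s: 19.18
tcp_pos: [0.513, -0.0927, 0.2788]
eef_rot: [-177.3, -0.2, -95.1]
contact_force: [0.1, 1.2, -1.2]
gripper_width: 0.0878
```

```bash
python3 -c "
from h import *
s,R=st()
p,d,c=snap('wrist','w6.png')
v,u=np.mgrid[:384,:512]; W=pix(c,u,v,d); W[d==0]=9; np.savez('w6.npz',p=p,d=d,W=W,mtx=c['mtx'],R=c['R'],t=c['t'])
q=p.astype(int);zz=W[...,2];x,y=W[...,0],W[...,1]
m=(abs(x-.55)<.1)&(abs(y+.17)<.1)&(q[...,1]>q[...,0]+15)&(q[...,1]>q[...,2]+5)&(zz>.015)
print('green',cv2.minAreaRect(W[m][:,:2].astype(np.float32)),m.sum(),np.median(zz[m]))
m=(abs(x-.55)<.06)&(abs(y+.17)<.08)&(zz>.022)&(zz<.053)
print('all',cv2.minAreaRect(W[m][:,:2].astype(np.float32)),m.sum())
m=(abs(x-.55)<.13)&(abs(y+.17)<.16)&(zz>.05)&(zz<.06)
print('rim',cv2.minAreaRect(W[m][:,:2].astype(np.float32)),m.sum())
"
```

```text
t 19.175 q [ 12.1    2.36 -16.1    1.04 -69.03 -17.52] tcp [ 0.513  -0.0927  0.2788] eul [-177.31   -0.18  -95.07] toolz [ 0.0465 -0.0073 -0.9989] F [ 0.1  1.2 -1.2] w 0.0878
green ((0.5383175015449524, -0.14452725648880005), (0.0931583121418953, 0.1742362082004547), 20.030107498168945) 1580 0.02659721246761345
all ((0.547456681728363, -0.16941046714782715), (0.10977468639612198, 0.05621947720646858), 86.1435546875) 3174
rim ((0.5483924150466919, -0.1682000309228897), (0.19052709639072418, 0.15033358335494995), 84.93527221679688) 2204
```

View pics/w6.png

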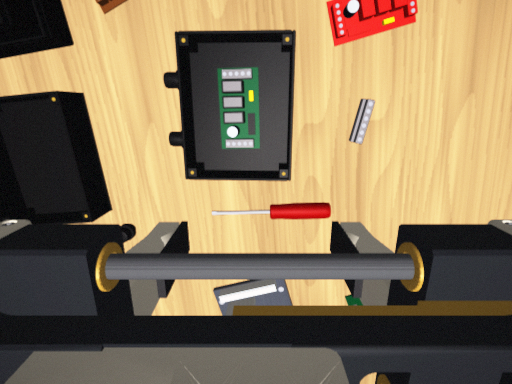

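The board (green, at (239,108)) sits in the enclosure at (0.547, -0.169) with yaw about -4.5°. The tool is already aligned and only 2.7° off vertical. I hover closer, then check.

```bash
python3 -c "
from h import *
dl([.035,-.0765,-.17])"
```

```text
t 19.225 q [ 12.2    2.21 -16.28   1.   -69.04 -17.57] tcp [ 0.5113 -0.0919  0.2785] eul [-177.35   -0.16  -95.04] toolz [ 0.0458 -0.0068 -0.9989] F [ 0.6  0.4 -0.5] w 0.0876
[0.035, -0.0765, -0.17] -> [ 0.0727 -0.0337  0.1719]
```

>>> {"name": "apply_moves", "arguments": {
  "commands": [
    {"grip": 0.15,"slide": [0.04,-0.018,0.02],"roll": 0},
    {"grip": 0.15,"slide": [0.0735,-0.0355,0.06],"roll": 0},
    {"grip": 0.15,"slide": [0.0735,-0.0355,0.115],"roll": 0},
    {"grip": 0.15,"slide": [0.0735,-0.0355,0.172],"roll": 0},
    {"grip": 0.15,"slide": [0.0735,-0.0355,0.172],"roll": 0}
  ]
}}

```text
time_s: 19.85
tcp_pos: [0.5439, -0.1677, 0.1061]
eef_rot: [-177.7, -0.1, -94.9]
contact_force: [-0.4, 0.2, -0.1]
gripper_width: 0.0744
```

```bash
python3 -c "
from h import *
p,d,c=snap('wrist','w7.png')
s,R=st()
T=np.array([.5480,-.1693,.0110])
print(R.T@(T-s['tcp_pos']))
v,u=np.mgrid[:384,:512]; W=pix(c,u,v,d); W[d==0]=9
zz=W[...,2];x,y=W[...,0],W[...,1]
m=(abs(x-.55)<.06)&(abs(y+.17)<.08)&(zz>.022)&(zz<.053)
print('all',cv2.minAreaRect(W[m][:,:2].astype(np.float32)),m.sum())
"
```

```text
t 19.9 q [  2.88  15.45 -23.81   0.69 -48.22  -8.16] tcp [ 0.5464 -0.1679  0.1094] eul [-177.43   -0.17  -94.84] toolz [ 0.0444 -0.0067 -0.999 ] F [0.4 0.6 0.3] w 0.0747
[0.0009 0.0027 0.0984]
all ((0.5473237037658691, -0.1694662868976593), (0.10985254496335983, 0.056124232709407806), 86.11455535888672) 7565
```

View pics/w7.png

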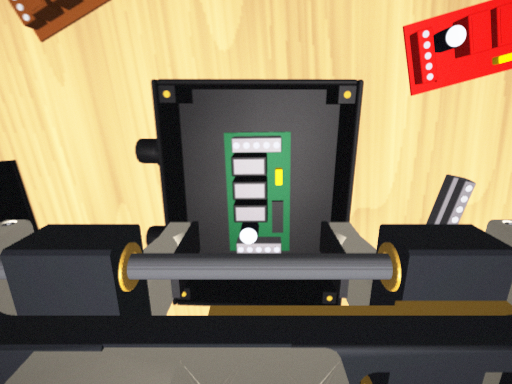

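>>> {"name": "apply_moves", "arguments": {
  "commands": [
    {"grip": 0.15,"slide": [0.001,0.0015,0.04],"roll": -0.7},
    {"grip": 0.15,"slide": [0.001,0.0015,0.075],"roll": -0.7},
    {"grip": 0.15,"slide": [0.001,0.0015,0.097],"roll": -0.7},
    {"grip": 0.15,"slide": [0.001,0.0015,0.097],"roll": -0.7}
  ]
}}

```text
time_s: 20.4
tcp_pos: [0.5518, -0.1694, 0.0144]
eef_rot: [-177.2, -0.2, -94.1]
contact_force: [0.3, 0.5, 0.1]
gripper_width: 0.0742
```

```bash
python3 -c "
from h import *
s,R=st()
p,d,c=snap('wrist','w8.png')
"
```

```text
t 20.4 q [  2.69  22.89 -28.61   0.86 -35.71  -7.5 ] tcp [ 0.5518 -0.1694  0.0144] eul [-177.17   -0.17  -94.13] toolz [ 0.049  -0.0065 -0.9988] F [0.3 0.5 0.1] w 0.0742
```

View pics/w8.png

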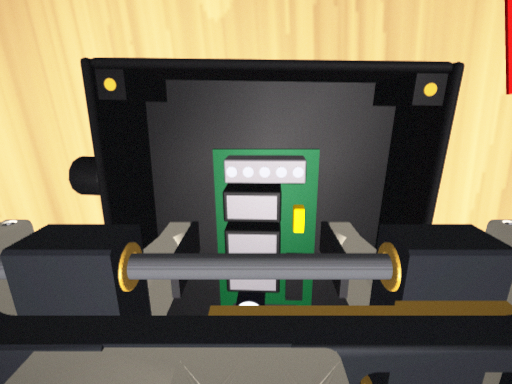

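>>> {"name": "apply_moves", "arguments": {
  "commands": [
    {"grip": 0.15,"slide": [0,0.0035,0.0025],"roll": 0},
    {"grip": 1,"slide": [0,0.0035,0.0025],"roll": 0},
    {"grip": 1,"slide": [0,0.0035,0.0025],"roll": 0},
    {"grip": 1,"slide": [0,0.0035,0.0025],"roll": 0},
    {"grip": 1,"slide": [0,0.0035,0.0025],"roll": 0}
  ],
  "grip_force": 20
}}

```text
time_s: 21.08
tcp_pos: [0.548, -0.1695, 0.0107]
eef_rot: [-177.2, -0.2, -94.2]
contact_force: [-1.3, 1.0, 6.2]
gripper_width: 0.0549
```

>>> {"name": "apply_moves", "arguments": {
  "commands": [
    {"grip": 1,"slide": [0,0,-0.01],"roll": 0},
    {"grip": 1,"slide": [0,0,-0.03],"roll": 0},
    {"grip": 1,"slide": [0,0,-0.06],"roll": 0},
    {"grip": 1,"slide": [0,0,-0.1],"roll": 0},
    {"grip": 1,"slide": [0,0,-0.13],"roll": 0}
  ]
}}

```text
time_s: 21.7
tcp_pos: [0.5413, -0.1687, 0.1421]
eef_rot: [-177.2, -0.2, -94.2]
contact_force: [0.7, 0.1, -1.4]
gripper_width: 0.0554
```

```bash
python3 -c "
from h import *
s,R=st()
p,d,c=snap('wrist','w9.png')
p,d,c=snap('side','s9.png')
a=p[120:300,180:380,::-1];cv2.imwrite('pics/s9z.png',cv2.resize(a,(666,600),interpolation=cv2.INTER_CUBIC))
"
```

```text
t 21.7 q [  2.81  12.88 -22.34   0.63 -52.    -7.37] tcp [ 0.5413 -0.1687  0.1421] eul [-177.18   -0.16  -94.19] toolz [ 0.0489 -0.0063 -0.9988] F [ 0.7  0.1 -1.4] w 0.0554
```

View pics/w9.png

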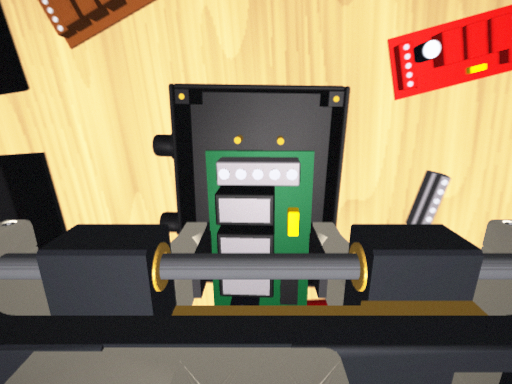

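View pics/s9z.png

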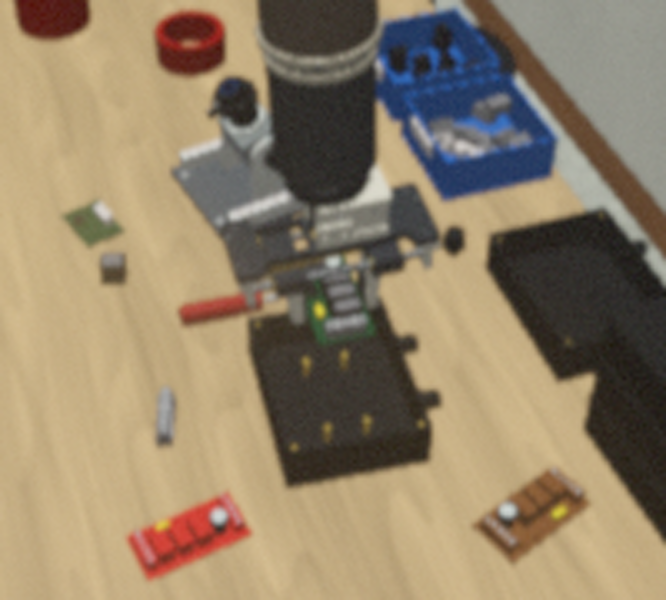

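The board is held (width 55 mm) clear above the enclosure. I carry it out to the reach limit at about 14° azimuth to build the 20° tilt.

```bash
python3 -c "
from h import *
dl([.35,.39,.27],[0,0,.1])"
```

```text
t 21.8 q [  2.81  12.75 -22.23   0.68 -51.95  -7.37] tcp [ 0.5432 -0.1688  0.1442] eul [-176.88   -0.16  -94.16] toolz [ 0.0541 -0.0067 -0.9985] F [ 0.6  0.2 -1.5] w 0.0546
[0.35, 0.39, 0.27] -> [-0.4136 -0.3351 -0.2533]
[0, 0, 0.1] -> [ 0.0003 -0.0054 -0.0999]
```

>>> {"name": "apply_moves", "arguments": {
  "commands": [
    {"grip": 1,"slide": [-0.01,-0.01,-0.04],"roll": 0},
    {"grip": 1,"slide": [-0.04,-0.035,-0.08],"roll": -2},
    {"grip": 1,"slide": [-0.075,-0.063,-0.115],"roll": -4},
    {"grip": 1,"slide": [-0.115,-0.095,-0.14],"roll": -7},
    {"grip": 1,"slide": [-0.155,-0.127,-0.165],"roll": -10}
  ]
}}

```text
time_s: 22.42
tcp_pos: [0.6716, -0.0211, 0.3111]
eef_rot: [-177.3, -0.6, -84.1]
contact_force: [1.2, -0.5, -0.8]
gripper_width: 0.0549
```

```bash
python3 -c "
from h import *
s,R=st();T=np.array([.90,.22,.42])
print(R.T@(T-s['tcp_pos']))"
```

```text
t 22.425 q [ 15.4   16.4    5.12   1.08 -76.2   -9.74] tcp [ 0.6716 -0.0211  0.3111] eul [-177.35   -0.62  -84.12] toolz [ 0.0472 -0.0061 -0.9989] F [ 1.2 -0.5 -0.8] w 0.0549
[-0.2152 -0.2568 -0.0994]
```

>>> {"name": "apply_moves", "arguments": {
  "commands": [
    {"grip": 1,"slide": [-0.037,-0.044,-0.017],"roll": -1},
    {"grip": 1,"slide": [-0.074,-0.088,-0.034],"roll": -2},
    {"grip": 1,"slide": [-0.111,-0.132,-0.051],"roll": -3},
    {"grip": 1,"slide": [-0.148,-0.177,-0.068],"roll": -4},
    {"grip": 1,"slide": [-0.185,-0.221,-0.085],"roll": -5}
  ]
}}

```text
time_s: 23.05
tcp_pos: [0.8658, 0.1825, 0.4025]
eef_rot: [-177.4, -0.9, -79.2]
contact_force: [3.4, 0.5, 0.2]
gripper_width: 0.055
```

```bash
python3 -c "
from h import *
dl([.0582,.0145,0],[.0575,.0145,.01])"
```

```text
t 23.05 q [  25.07   42.02   58.23    1.52 -103.91  -13.89] tcp [0.8658 0.1825 0.4025] eul [-177.41   -0.86  -79.24] toolz [ 0.0472 -0.0064 -0.9989] F [3.4 0.5 0.2] w 0.055
[0.0582, 0.0145, 0] -> [-0.0034 -0.0598  0.0027]
[0.0575, 0.0145, 0.01] -> [-0.0034 -0.0596 -0.0074]
```

>>> {"name": "apply_moves", "arguments": {
  "commands": [
    {"grip": 1,"slide": [-0.005,-0.06,0],"roll": 0},
    {"grip": 1,"slide": [-0.01,-0.12,0],"roll": 0},
    {"grip": 1,"slide": [-0.015,-0.18,0],"roll": 0},
    {"grip": 1,"slide": [-0.02,-0.24,0],"roll": 0},
    {"grip": 1,"slide": [-0.025,-0.3,0],"roll": 0}
  ]
}}

```text
time_s: 23.68
tcp_pos: [0.9527, 0.2111, 0.3435]
eef_rot: [-173.9, -1.1, -79.3]
contact_force: [0.0, 1.1, -0.2]
gripper_width: 0.0545
```

```bash
python3 -c "
from h import *
dl([.0582,.0145,0])"
```

```text
t 23.675 q [  24.82   52.9    71.71    2.6  -103.12  -13.38] tcp [0.9527 0.2111 0.3435] eul [-173.88   -1.07  -79.33] toolz [ 0.1082  0.0015 -0.9941] F [ 0.   1.1 -0.2] w 0.0545
[0.0582, 0.0145, 0] -> [-0.0035 -0.0595  0.0063]
```

>>> {"name": "apply_moves", "arguments": {
  "commands": [
    {"grip": 1,"slide": [-0.006,-0.06,0],"roll": 0},
    {"grip": 1,"slide": [-0.012,-0.12,0],"roll": 0},
    {"grip": 1,"slide": [-0.018,-0.18,0],"roll": 0},
    {"grip": 1,"slide": [-0.024,-0.24,0],"roll": 0},
    {"grip": 1,"slide": [-0.03,-0.3,0],"roll": 0}
  ]
}}

```text
time_s: 24.3
tcp_pos: [1.0008, 0.2337, 0.289]
eef_rot: [-170.5, -1.3, -79.3]
contact_force: [-0.2, 0.2, -0.3]
gripper_width: 0.0547
```

>>> {"name": "apply_moves", "arguments": {
  "commands": [
    {"grip": 1,"slide": [-0.008,-0.06,0],"roll": 0},
    {"grip": 1,"slide": [-0.016,-0.12,0],"roll": 0},
    {"grip": 1,"slide": [-0.024,-0.18,0],"roll": 0},
    {"grip": 1,"slide": [-0.032,-0.24,0],"roll": 0},
    {"grip": 1,"slide": [-0.04,-0.3,0],"roll": 0}
  ]
}}

```text
time_s: 24.92
tcp_pos: [1.0382, 0.2581, 0.2536]
eef_rot: [-166.9, -1.5, -79.4]
contact_force: [0.2, -0.7, -0.7]
gripper_width: 0.0546
```

```bash
python3 -c "
from h import *
dl([.0582,.0145,0])"
```

```text
t 24.925 q [ 25.98  59.25  71.66   4.81 -90.15 -14.66] tcp [1.0382 0.2581 0.2536] eul [-166.92   -1.46  -79.37] toolz [ 0.2269  0.0173 -0.9738] F [ 0.2 -0.7 -0.7] w 0.0546
[0.0582, 0.0145, 0] -> [-0.0035 -0.0583  0.0135]
```

```bash
python3 -c "
from h import *
dl([-.07,.075,.12],[.055,.025,0])"
```

```text
t 24.925 q [ 25.98  59.25  71.66   4.81 -90.15 -14.66] tcp [1.0382 0.2581 0.2536] eul [-166.92   -1.46  -79.37] toolz [ 0.2269  0.0173 -0.9738] F [ 0.2 -0.7 -0.7] w 0.0546
[-0.07, 0.075, 0.12] -> [-0.0835  0.0259 -0.1314]
[0.055, 0.025, 0] -> [-0.0144 -0.0572  0.0129]
```

>>> {"name": "apply_moves", "arguments": {
  "commands": [
    {"grip": 1,"slide": [-0.028,0.015,-0.05],"roll": 0},
    {"grip": 1,"slide": [-0.056,0.025,-0.1],"roll": 0},
    {"grip": 1,"slide": [-0.084,0.0,-0.13],"roll": 0},
    {"grip": 1,"slide": [-0.1,-0.057,-0.13],"roll": 0},
    {"grip": 1,"slide": [-0.115,-0.114,-0.13],"roll": 0}
  ]
}}

```text
time_s: 25.55
tcp_pos: [0.9883, 0.3465, 0.3491]
eef_rot: [-163.5, -1.3, -79.3]
contact_force: [0.3, -0.4, -2.6]
gripper_width: 0.0548
```

>>> {"name": "apply_moves", "arguments": {
  "commands": [
    {"grip": 1,"slide": [-0.018,-0.057,0],"roll": 0},
    {"grip": 1,"slide": [-0.036,-0.114,0],"roll": 0},
    {"grip": 1,"slide": [-0.054,-0.171,0],"roll": 0},
    {"grip": 1,"slide": [-0.072,-0.228,0],"roll": 0}
  ]
}}

```text
time_s: 26.05
tcp_pos: [1.0151, 0.3789, 0.3316]
eef_rot: [-159.9, -1.1, -79.3]
contact_force: [-0.2, 0.2, -0.7]
gripper_width: 0.0548
```

```bash
python3 -c "
from h import *
dl([.055,.025,0])"
```

```text
t 26.05 q [ 33.61  56.09  71.67   8.62 -87.36 -21.71] tcp [1.0151 0.3789 0.3316] eul [-159.91   -1.08  -79.27] toolz [ 0.3407  0.0466 -0.939 ] F [-0.2  0.2 -0.7] w 0.0548
[0.055, 0.025, 0] -> [-0.0143 -0.0552  0.0199]
```

```bash
python3 -c "
from h import *
s,R=st()
print(R.T@(np.array([.49,.185,.315])-s['tcp_pos']))
p,d,c=snap('wrist','w10.png')
v,u=np.mgrid[:384,:512]; W=pix(c,u,v,d)
q=p.astype(int)
m=(d>.08)&(d<.22)&(q[...,1]>q[...,0]+15)&(q[...,1]>q[...,2]+5)&(abs(u-258)<70)&(v>130)&(v<235)
P=(W[m]-s['tcp_pos'])@R  # tool frame
print(m.sum(),P.mean(0),P.min(0),P.max(0))
ce=np.median(P,0);K=P[abs(P[:,2]-ce[2])<.008]
A=np.c_[K[:,:2],np.ones(len(K))];co=np.linalg.lstsq(A,K[:,2],rcond=None)[0];print('plane z=ax+by+c',co,len(K),K.min(0),K.max(0))
"
```

```text
t 26.05 q [ 33.61  56.09  71.67   8.62 -87.36 -21.71] tcp [1.0151 0.3789 0.3316] eul [-159.91   -1.08  -79.27] toolz [ 0.3407  0.0466 -0.939 ] F [-0.2  0.2 -0.7] w 0.0548
[ 0.0925  0.5247 -0.1723]
3341 [ 0.0347  0.006  -0.016 ] [ 0.0071 -0.0302 -0.0362] [ 0.0552  0.0285 -0.0011]
plane z=ax+by+c [-0.0002 -0.0521 -0.0152] 3250 [ 0.0071 -0.0289 -0.0236] [ 0.0552  0.0285 -0.008 ]
```

View pics/w10.png

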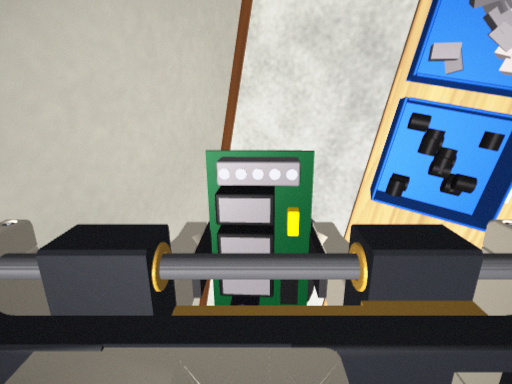

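The board is firm in the grip. The plane fit shows it 3° off the tool normal, as expected from the pick. A few more limit pushes will take that out, then I go to the lens.

>>> {"name": "apply_moves", "arguments": {
  "commands": [
    {"grip": 1,"slide": [-0.028,-0.052,0],"roll": 0},
    {"grip": 1,"slide": [-0.056,-0.104,0],"roll": 0},
    {"grip": 1,"slide": [-0.084,-0.156,0],"roll": 0}
  ]
}}

```text
time_s: 26.48
tcp_pos: [1.0273, 0.426, 0.3266]
eef_rot: [-156.4, -0.7, -79.1]
contact_force: [-0.5, 0.9, -1.5]
gripper_width: 0.0549
```

```bash
cat > tgt.py <<'E'
from refine import *
def board():
    s,R=st();L,_,ax,lx,ey=model();lens=np.array([.5424,.1943,.1646])
    n=-R@np.array([0,.052,1]);n/=np.linalg.norm(n)
    yb=R[:,0]
    B=s['tcp_pos']+R@np.array([-0.0002,0.0005,-.0132])
    e=B-lens;print('board in lens x,y,z',e@lx,e@ey,e@ax,'tilt err',np.arccos(n@ax),'long err',np.arccos(abs(yb@ey)),'signed',yb@lx)
    return s,R,lens,ax,lx,ey,B
E
python3 -c "
from tgt import *
s,R,lens,ax,lx,ey,B=board()
for h in(.17,.1): print(h,'tool delta',R.T@(lens+h*ax-B))
"
```

```text
t 26.475 q [ 35.85  57.27  71.65  10.41 -83.11 -24.1 ] tcp [1.0273 0.426  0.3266] eul [-156.36   -0.71  -79.09] toolz [ 0.3959  0.0648 -0.916 ] F [-0.5  0.9 -1.5] w 0.0549
board in lens x,y,z 0.5434876254036881 0.13292730437137948 -0.012806178121480227 tilt err 0.017937614194634296 long err 0.013761919885407772 signed -0.0014361137428816073
0.17 tool delta [ 0.1362  0.5307 -0.2151]
0.1 tool delta [ 0.1352  0.5352 -0.1452]
```

>>> {"name": "apply_moves", "arguments": {
  "commands": [
    {"grip": 1,"slide": [0.01,0.02,-0.055],"roll": 0},
    {"grip": 1,"slide": [0.02,0.05,-0.105],"roll": 0},
    {"grip": 1,"slide": [0.035,0.09,-0.15],"roll": 0},
    {"grip": 1,"slide": [0.048,0.135,-0.185],"roll": 0},
    {"grip": 1,"slide": [0.062,0.185,-0.215],"roll": 0}
  ]
}}

```text
time_s: 27.1
tcp_pos: [0.786, 0.3164, 0.4523]
eef_rot: [-156.2, -0.7, -79.1]
contact_force: [-0.2, 0.5, -0.3]
gripper_width: 0.0553
```

>>> {"name": "apply_moves", "arguments": {
  "commands": [
    {"grip": 1,"slide": [0.012,0.057,0],"roll": 0},
    {"grip": 1,"slide": [0.024,0.114,0],"roll": 0},
    {"grip": 1,"slide": [0.036,0.171,0],"roll": 0},
    {"grip": 1,"slide": [0.048,0.228,0],"roll": 0},
    {"grip": 1,"slide": [0.06,0.28,0],"roll": 0}
  ]
}}

```text
time_s: 27.72
tcp_pos: [0.5459, 0.2075, 0.3384]
eef_rot: [-156.3, -0.7, -79.1]
contact_force: [0.8, 0.8, 0.4]
gripper_width: 0.0547
```

```bash
python3 -c "
from tgt import *
s,R,lens,ax,lx,ey,B=board()
for h in(.17,.13,.1): print(h,'tool delta',R.T@(lens+h*ax-B))
"
```

```text
t 27.725 q [ 49.31  -5.47 -27.27  19.35 -51.23 -48.22] tcp [0.5459 0.2075 0.3384] eul [-156.29   -0.67  -79.12] toolz [ 0.3969  0.0654 -0.9155] F [0.8 0.8 0.4] w 0.0547
board in lens x,y,z 0.0637510867122025 0.012677012429187028 0.17441993720375945 tilt err 0.018390121900015675 long err 0.013423049467979033 signed -0.0021832190684971564
0.17 tool delta [0.0128 0.0639 0.0005]
0.13 tool delta [0.0122 0.0665 0.0404]
0.1 tool delta [0.0118 0.0684 0.0703]
```

>>> {"name": "apply_moves", "arguments": {
  "commands": [
    {"grip": 1,"slide": [0.006,0.033,0],"roll": 0},
    {"grip": 1,"slide": [0.0125,0.065,0.005],"roll": 0},
    {"grip": 1,"slide": [0.012,0.066,0.03],"roll": 0},
    {"grip": 1,"slide": [0.012,0.068,0.055],"roll": 0},
    {"grip": 1,"slide": [0.012,0.0685,0.07],"roll": 0}
  ]
}}

```text
time_s: 28.35
tcp_pos: [0.516, 0.1889, 0.2467]
eef_rot: [-156.3, -0.7, -79.1]
contact_force: [1.0, 0.4, -1.8]
gripper_width: 0.0551
```

```bash
python3 -c "
from tgt import *
p,d,c=snap('wrist','w11.png')
s,R,lens,ax,lx,ey,B=board()
print('tool delta',R.T@(lens+.1*ax-B))
v,u=np.mgrid[:384,:512]; W=pix(c,u,v,d); q=p.astype(int)
m=(d>.08)&(d<.22)&(q[...,1]>q[...,0]+15)&(q[...,1]>q[...,2]+5)&(abs(u-258)<70)&(v>130)&(v<235)
P=(W[m]-s['tcp_pos'])@R;ce=np.median(P,0);K=P[abs(P[:,2]-ce[2])<.008]
A=np.c_[K[:,:2],np.ones(len(K))];print('plane',np.linalg.lstsq(A,K[:,2],rcond=None)[0],K.min(0),K.max(0))
for n in ['scene','side']:
    p,d,c=snap(n)
    x,y=(proj(c,np.array([.53,.19,.2]))-55).astype(int);y=max(y,0)
    cv2.imwrite('pics/%s11.png'%n,cv2.resize(p[y:y+110,x:x+110,::-1],(550,550),interpolation=cv2.INTER_CUBIC))
"
```

```text
t 28.4 q [ 49.88  -5.81 -41.58  24.72 -38.6  -56.19] tcp [0.5158 0.1886 0.2449] eul [-156.45   -0.76  -79.13] toolz [ 0.3947  0.0635 -0.9166] F [-0.1 -1.  -2.6] w 0.055
board in lens x,y,z 0.0006244939769734349 4.040694487319055e-05 0.0979239632290377 tilt err 0.017851469008587004 long err 0.014869316555144481 signed -0.0019036086877861004
tool delta [ 0.0001  0.0005 -0.0021]
plane [ 0.0025 -0.0489 -0.0172] [ 0.0072 -0.0296 -0.0252] [ 0.055   0.0275 -0.0112]
```

View pics/scene11.png

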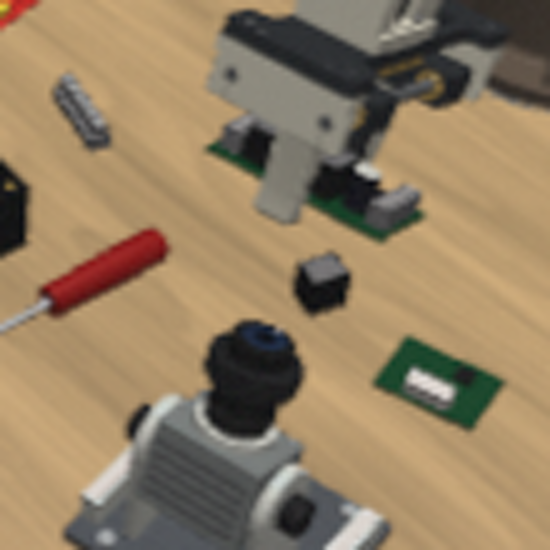

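View pics/side11.png

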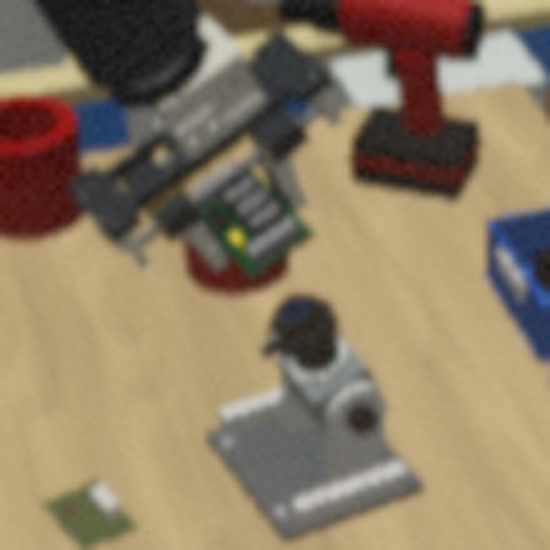

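View pics/w11.png

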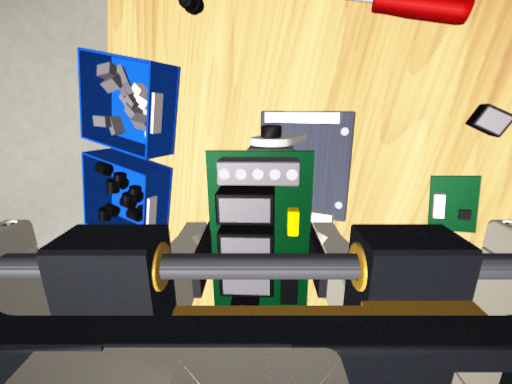

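The board hangs about 98 mm above the lens in all three views, and the lug is still at the mark. I let it settle and take a last reading.

>>> {"name": "apply_moves", "arguments": {
  "commands": [
    {"grip": 1,"slide": [0,0,-0.001],"roll": 0},
    {"grip": 1,"slide": [0,0,-0.001],"roll": 0},
    {"grip": 1,"slide": [0,0,-0.001],"roll": 0},
    {"grip": 1,"slide": [0,0,-0.001],"roll": 0}
  ]
}}

```text
time_s: 29.0
tcp_pos: [0.5158, 0.1894, 0.2483]
eef_rot: [-156.3, -0.7, -79.1]
contact_force: [-0.7, 0.7, -0.9]
gripper_width: 0.055
```

```bash
python3 -c "
from tgt import *
s=board()[0];print(s['qd'])
p,d,c=snap('scene')
v,u=np.mgrid[:384,:512]; W=pix(c,u,v,d); q=p.astype(int)
m=(abs(W[...,0]-.51)<.09)&(abs(W[...,1]-.19)<.09)&(W[...,2]>.2)&(W[...,2]<.31)&(q[...,1]>q[...,0]+15)&(q[...,1]>q[...,2]+3)
L,_,ax,lx,ey=model();e=W[m]-np.array([.5424,.1943,.1646]);print(m.sum(),np.c_[e@lx,e@ey,e@ax].min(0),np.c_[e@lx,e@ey,e@ax].max(0),np.median(e@ax))
z=W[...,2];x,y=W[...,0],W[...,1];m=(abs(x-.55)<.13)&(abs(y+.17)<.16)&(z>.05)&(z<.06);print(cv2.minAreaRect(W[m][:,:2].astype(np.float32)))
board();close_job()
"
```

```text
t 29.0 q [ 50.    -6.03 -41.32  24.63 -38.94 -56.1 ] tcp [0.5158 0.1894 0.2483] eul [-156.31   -0.69  -79.1 ] toolz [ 0.3966  0.0652 -0.9157] F [-0.7  0.7 -0.9] w 0.055
board in lens x,y,z 0.001883502580203239 0.0008059655486242407 0.10106352803453657 tilt err 0.018273188153849585 long err 0.013541307928724204 signed -0.001706992471477664
[ 0.003   0.1615 -0.0155  0.0519  0.0621  0.002 ]
59 [-0.0143 -0.0531  0.1008] [0.0301 0.0542 0.1054] 0.10331372213899566
((0.5516197681427002, -0.16771617531776428), (0.19596131145954132, 0.15249338746070862), 84.82946014404297)
t 29.05 q [ 50.    -6.01 -41.32  24.63 -38.94 -56.1 ] tcp [0.5158 0.1894 0.2482] eul [-156.32   -0.7   -79.1 ] toolz [ 0.3964  0.065  -0.9158] F [ 0.8  0.4 -1.4] w 0.0549
board in lens x,y,z 0.0018381866459208384 0.0007704936790686856 0.10093692952492295 tilt err 0.018256748589315978 long err 0.013700174815616197 signed -0.0017160400785439748
the job is handed in; nothing more can be done
```

I turned the lock ring to its locked mark and let go of it. I then picked the relay board out of the enclosure and handed in at about 29 s while holding it in front of the lens. No verdict was reported.

**Tool tilt:** The moves cannot tilt the tool directly. I pushed the arm against its reach limits to tilt it for the ring, bring it nearly vertical for the pick, and tilt it again for the final hold. The third joint sat at its upper limit during these pushes, reading up to 71.71°, which is exactly the range limit.

**Last checks:**
- **Ring:** after release, the wrist picture showed the lug line in line with the mark. The side picture, taken with the board in place, still shows the lug pointing to the mark.
- **Board in the lens frame** (from the tool pose): x is +1.8 mm, y is +0.8 mm, and the underside is 101 mm from the glass. It is about 0.018 rad off square, and its long side about 0.014 rad off the tilt axis.
- **Scene camera:** the top of the board reads 103 mm from the glass, so the underside is at about 101 mm. The long edges span ±54 mm about the axis.
- **Grip:** the fingers hold at 20 N with a 55 mm opening, and the board was still.
- **Enclosure:** its rim reads about 3 mm from where it was, which is within camera error. I saw nothing else disturbed, but I did not re-measure the other things on the bench.

**Disagreement:** the board was gripped with the tool about 3° off vertical, so it sits 3° off the tool axis. I corrected for that in the final tilt. The wrist depth readings of the board's height in the grip differed by 2 mm between pictures.

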